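# Centre-punch the knob hole of a new drawer front

### The arm

A 7-joint arm with a two-finger parallel gripper is mounted at the origin on the work surface; the furniture and walls round the work are solid. World frame = base frame: x ahead of the robot, y to its left, z up, the work surface at z = 0. Lengths are in m, angles in rad, forces in N, time in s.
With the tool pointing down it reaches from about 0.425 to 0.8 m from the base axis. Payload 8.3 kg.
Tool frame: the origin (TCP) lies midway between the tips of the shut fingers; the grasp point (between the pads) lies 19 mm behind it; z points along the fingers, y is the line along which they close (so a half turn about z gives the same grasp; the last joint's range is limited). The gripper opens to 85 mm and grips with 20 to 120 N. Pads are 22 mm wide; open, the fingers measure 114 mm over their backs; the gripper's body (76 mm by 85 mm) begins 54 mm behind the grasp point. The pads swing forward as they close: fully open they stand 13 mm farther back than shut.
Start: joints at [-1.225, 0.383, 0.016, 1.37, -0.006, 1.388, -0.046], TCP at [0.248, 0.574, 0.231] pointing down, gripper open.
Joint ranges: [-2.95, 2.95], [-0.25, 2.06], [-1.52, 1.56], [0.18, 2.33], [-1.44, 4.58], [0.02, 2.06], [-3.01, 3.01]. Speed limits (rad/s): [2.39, 2.39, 3.01, 3.01, 3.14, 3.14, 3.14].

### API

Orientations are given as a 3x3 rotation matrix whose columns are the frame's x, y, z axes.
In Python, from plant import * gives the robot as it stands.
- The arm moves only by the tool move_arm, never from a script. Its argument "plan" is a list of rows, each an object of numbers: "dx", "dy", "dz": the shift along the tool's x, y, z scaled (see below); "wx", "wy", "wz": the turn, a rotation vector about the tool's x, y, z scaled (see below); "grip": the opening, from 0 (shut) to 1 (fully open). A call has exactly 8 rows; each row is the pose to reach, as a shift and turn from the pose commanded when the call began, along the tool's axes at that moment; what a row does not reach only later rows make up. The controller multiplies each number of a shift by 0.5 m and each number of a turn by pi/2 rad. A row lasts 1/12 s, in which the tool goes at most 41.7 mm and 7.16 degrees, less where a joint would pass 70% of its speed; a pose out of reach is approached as far as the arm can. A call with a number of a shift or a turn outside -1 to 1 is refused whole. A call with a gripper value outside its range is refused whole. The fingers move at their own pace and stop on an object; the grip force is fixed at half the most. Time passes only in rows, so rows that repeat a pose let the fingers close, or fill a call up. It gives the time, the measured TCP pose, the force, the opening and the grip force at its end, in the units of the state.
- state(): the state, without advancing time (a new reading comes with each control period).
- snapshot(name): name is "side" or "top" or "wrist"; returns a dict with "img" (400x640x3 uint8, red, green, blue), "fx", "fy", "cx", "cy" (pixels), "xyz" and "attitude" of the camera in the world. Camera axes: x right, y down, z forward; pixel columns grow to the right and rows downward; lengths in m; the calibration is good to about 2 mm. A picture is of the moment at which its call begins. There is no depth.
- close_job(): hands the job in; it is judged then, once.
Trained networks look in the newest picture that a camera, given by its name, has taken for a name from the list of things; names that differ only in an ending like _2 or _b are one class to them, and where a whole thing is asked for, a point or a joint stands for the part that bears it (a point fixed in the world has none). Each returns a list of dicts, best first, with "confidence" (0 to 1); they miss things now and then, are a little off and sometimes report something else, mostly with a low value. They report only what shows in the picture. A call takes as long as a camera call.
- recognise(camera, name): "extent" ([centre column, centre row, width, height] in pixels, round what is visible of it).
- outline_of(camera, name): "region" (400x640 bool, what is visible of it) and "extent" ([centre column, centre row, width, height] in pixels, round what is visible of it).
- pinpoint(camera, name): "point" ([column, row] in pixels: a listed point, or the origin of a listed thing).
The state is a dict: "clock": time; "qpos": joint angles; "qd": joint speeds; "joint_torque": joint torques, N m; "tool_pos": TCP position; "tool_rot": TCP orientation; "force": force on the tool from outside, world axes, zero at the start; "ft_torque": the same for the moment, N m; "finger_gap": finger opening in m; "finger_force": force on a finger pad.
Only numpy, scipy, OpenCV 4.12 (cv2) and the standard library are available. Lean on these libraries where they do the work, as an engineer would, in place of code of your own. Each camera call takes 0.05 s, during which the arm holds its last target. There are 200 camera calls.

### The job

A new drawer front lies ready on the worktop with a knob-drilling jig clamped to its edge: take the automatic centre punch out of the tool block, put its point down through the jig's steel bush onto the front and press it straight down until its spring trips with a snap, then stand it back fully home in its hole in the block. It must not be pressed to the point of going off anywhere but in the bush. Press with care and stop once it has snapped, never forcing the punch against the front or the jig, and leave the mug, the brass knob and the roll of tape where they are.

Things in the scene. Friction and masses are not known exactly. Their poses are not given: they have to be found in the camera images.
- punch: The automatic centre punch: round steel tool with dark knurling and a blue band near the top, 135 mm long, 0.2 to 0.3 kg, standing nose down in the tool block. Barrel 20 mm across, 105 mm long; below it the nose, 8 mm across, 30 mm long, ending in a conical point 4 mm long. Origin on the axis at the barrel's lower end; z runs up along the punch.
- punch_grip (a point): Where to grip the punch: on the barrel's axis, 66 mm above its lower end, 39 mm below its top, 96 mm above the point; 34 mm above the block's top at the start. z runs up along the punch.
- punch_tip (a point): The punch's point. Pressed, the nose slides up into the barrel: the force starts at 2 N, is 4 to 5 N after 1 mm, then climbs smoothly with travel until, somewhere between 10 and 15 N, the spring trips (after how many mm is not known) and the force falls at once by 3 N or more. Very little further the nose is fully in: the force then climbs steeply, and over 16 N bruises the front. Lifted off, it comes out and cocks itself again.
- bush_mouth (a point): Centre of the upper mouth of the jig's upright steel bush, 12 mm above the face of the drawer front. The bore, 9.4 mm across, goes right through to the front; the bush is 17 mm across outside with a flat rim. x and y are the jig's.
- drill_point (a point): The point to be marked: on the face of the drawer front at the foot of the bush, on its axis, 12 mm below bush_mouth.
- jig: The drilling jig, an aluminium plate 90 mm wide and 5 mm thick that carries the bush, clamped fast to the drawer front by two black thumb screws, 21 mm high, that stand 23 mm to -x and 33 mm to either side of the bush. Origin at drill_point; -x points to the edge of the front.
- drawer_front: The beige drawer front, 140 mm (its x) by 280 mm (its y), 18 mm thick, lying on four orange bench pads, so that its face is 38 mm above the worktop; it does not move. Origin on the worktop under its centre. The jig sits on its edge at -x. A wall cabinet hangs over the back left of the worktop: draw the arm in before swinging across.
- block_hole (a point): Centre of the mouth of the punch's hole, on top of the wooden tool block (fixed; 52 mm in x, 124 mm in y, 66 mm high). The hole is 22.6 mm across, 32 mm deep down to a ledge on which the barrel rests; a 16 mm hole goes on below for the nose. To come free the punch must be lifted 62 mm. x and y are the block's; to +y stand low driver bits (38 to 62 mm off) and a pencil 41 mm high (81 mm off).
- mug_coffee: Striped mug, 84 mm across, 95 mm high, behind the work; to be left alone. Origin at its underside.
- new_knob: Small brass cabinet knob, 30 mm across, 23 mm high, standing behind the work; to be left alone. Origin at its underside.
- tape_roll: Roll of masking tape, 98 mm across, 25 mm high, lying behind the work; to be left alone. Origin at its underside.

How it is judged:
On the way:
1. The punch stands straight in the bush with its point on the drill point and its spring has tripped (nose pushed in by more than 4.8 mm and yet pressing with less than 9.5 N) (distance between punch_tip and drill_point below 0.003 m and angle between punch_grip's own z axis and vertical below 0.09 rad and z of punch_tip in the frame of punch_grip above -0.0912 m and contact force between punch and drawer_front below 9.5 N), for 0.04 s.
At the end, for the whole second after the job is handed in: The punch has snapped in the bush and stands again in its hole in the tool block, upright within 0.15 rad, its barrel down on the ledge to within 3 mm, at rest and released (horizontal distance between punch_grip and block_hole below 0.012 m and z of punch_grip in the frame of block_hole below 0.037 m and angle between punch_grip's own z axis and vertical below 0.15 rad and linear speed of punch below 0.03 m/s); the robot touches nothing.
It fails at once if The nose is pushed in by more than 4.8 mm (on the way to going off) with its point more than 5 mm from the drill point (z of punch_tip in the frame of punch_grip above -0.0912 m and distance between punch_tip and drill_point above 0.005 m).
It fails at once if The punch is forced against the drawer front with more than 16 N (contact force between punch and drawer_front above 16 N).
It fails at once if The punch is forced against the jig with more than 16 N (contact force between punch and jig above 16 N).
It fails at once if The mug, the brass knob or the roll of tape is moved by more than 30 mm (distance of any of mug_coffee, new_knob, tape_roll from where it was at the start of the episode above 0.03 m).
It also fails if it takes over 67 s, if anything falls off the work surface, if the arm or the gripper's body presses on something with over 40 N, if the wrist force passes 120 N, or if a joint passes its speed limit or range.

## Working session

There is one attempt and no reset: what is moved stays moved. The work goes in short steps, Python scripts to look and compute and a tool call to move; the robot and the scene stay as the last step left them, time stands still between calls to the robot, and variables do not carry over. Pictures are saved under pics/ and viewed, at most 13 in all, crops included, and the job is handed in when it is done.

Besides the shell and the picture viewer there is one more tool, called after "Request:" as name(argument=value, ...) on one line, values as JSON. move_arm: Moves the arm, as the interface text tells. Its arguments: {"type":"object","properties":{"plan":{"type":"array"}},"required":["plan"]}

```bash
ls; mkdir -p pics; cat > h.py <<'E'
from plant import *
import numpy as np, cv2
def ray(s,p):
    d=np.array([(p[0]-s['cx'])/s['fx'],(p[1]-s['cy'])/s['fy'],1.]); d=np.array(s['attitude'])@d
    return np.array(s['xyz']),d/np.linalg.norm(d)
def atz(s,p,z):
    o,d=ray(s,p); return o+d*(z-o[2])/d[2]
def tri(rs):
    A=np.zeros((3,3));b=np.zeros(3)
    for o,d in rs:
        P=np.eye(3)-np.outer(d,d);A+=P;b+=P@o
    x=np.linalg.solve(A,b); return x,[round(1e3*np.linalg.norm((np.eye(3)-np.outer(d,d))@(x-o)),1) for o,d in rs]
E
python3 - <<'E'
from h import *
np.set_printoptions(precision=4,suppress=True)
st=state();print(st)
S={}
for c in ['side','top','wrist']:
    s=S[c]=snapshot(c); cv2.imwrite(f'pics/{c}0.png',s['img'][:,:,::-1]); print(c,s['xyz'],s['fx'],np.array(s['attitude']).round(3).tolist())
for n,z in [('punch_grip',.1),('bush_mouth',.05),('drill_point',.038),('block_hole',.066),('punch_tip',0.),('punch',.034),('mug_coffee',0),('new_knob',0),('tape_roll',0)]:
    rs=[]
    for c in S:
        r=pinpoint(c,n)
        if r:
            print(n,c,np.round(r[0]['point'],1),round(r[0]['confidence'],2),atz(S[c],r[0]['point'],z))
            if r[0]['confidence']>.4: rs.append(ray(S[c],r[0]['point']))
    if len(rs)>1: print('  tri',n,*tri(rs))
E
```

```text
pics
{'clock': 0.0, 'qpos': array([-1.2249,  0.3842,  0.0164,  1.3711, -0.0063,  1.3881, -0.0465]), 'qd': array([ 0.0008,  0.0011, -0.0014,  0.0003, -0.001 ,  0.001 ,  0.0022]), 'joint_torque': array([  0.0009, -62.759 ,   0.845 , -37.1819,   0.0166,   0.014 ,
         0.    ]), 'tool_pos': array([0.2483, 0.5731, 0.2303]), 'tool_rot': array([[-0.9176,  0.3975, -0.0007],
       [ 0.3975,  0.9176, -0.0017],
       [-0.0001, -0.0018, -1.    ]]), 'force': array([-0.0174, -0.8379, -0.6153]), 'ft_torque': array([-0.0309,  0.0642,  0.0306]), 'finger_force': 0.0, 'finger_gap': 0.08571488509895372}
side [ 0.1641 -0.7459  0.6478] 404.7911376208372 [[0.818, -0.349, 0.457], [-0.575, -0.488, 0.656], [-0.006, -0.8, -0.6]]
top [ 0.4561 -0.1121  1.0152] 466.68794975426516 [[0.027, -0.991, 0.131], [-1.0, -0.029, -0.01], [0.014, -0.131, -0.991]]
wrist [0.1793 0.605  0.3722] 356.6910779633416 [[0.397, 0.875, 0.276], [0.918, -0.378, -0.121], [-0.002, 0.301, -0.953]]
punch_grip side [331.9 269. ] 0.62 [ 0.4797 -0.3228  0.1   ]
punch_grip top [256.7 233.1] 0.74 [0.5117 0.0056 0.1   ]
  tri punch_grip [ 0.
[... 708 characters left out ...]
 [414.2 249.7] 0.69 [ 0.4902 -0.3172  0.034 ]
  tri punch [ 0.4901 -0.3184  0.027 ] [np.float64(0.4), np.float64(0.4)]
mug_coffee side [367.3 211.6] 0.93 [ 0.7328 -0.1341  0.    ]
mug_coffee top [326.9 133.9] 0.62 [ 0.7439 -0.1281  0.    ]
  tri mug_coffee [ 0.7437 -0.1266 -0.0088] [np.float64(3.0), np.float64(3.0)]
new_knob side [322.3 198.1] 0.48 [ 0.672  -0.0175  0.    ]
new_knob top [275.4 159. ] 0.54 [ 0.6831 -0.0154  0.    ]
  tri new_knob [ 0.6804 -0.0129 -0.0053] [np.float64(4.3), np.float64(4.3)]
tape_roll side [329.2 176.7] 0.56 [0.7496 0.0576 0.    ]
tape_roll top [240.2 127.6] 0.95 [0.7523 0.0661 0.    ]
  tri tape_roll [ 0.7553  0.067  -0.0074] [np.float64(0.9), np.float64(0.9)]
```

View pics/side0.png

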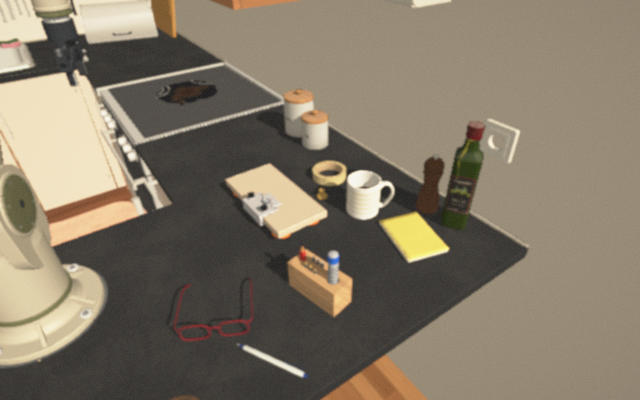

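View pics/top0.png

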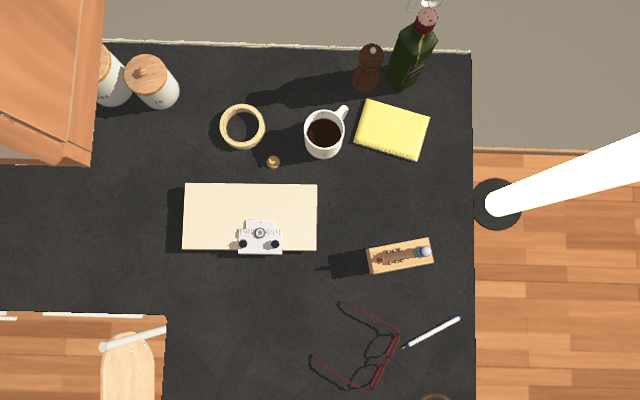

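Side view: the punch stands in the block at about (333,265), with the jig on the front at about (263,205). Top view: the bush is at (260,232), the punch at (425,252), and the cabinet hangs over the top left. I'm swinging in at a small radius.

Request:
move_arm(plan=[{"dx": -0.51,"dy": -0.42,"dz": 0,"wx": 0,"wy": 0,"wz": 0.24,"grip": 1},{"dx": -0.51,"dy": -0.42,"dz": 0,"wx": 0,"wy": 0,"wz": 0.24,"grip": 1},{"dx": -0.51,"dy": -0.42,"dz": 0,"wx": 0,"wy": 0,"wz": 0.24,"grip": 1},{"dx": -0.51,"dy": -0.42,"dz": 0,"wx": 0,"wy": 0,"wz": 0.24,"grip": 1},{"dx": -0.51,"dy": -0.42,"dz": 0,"wx": 0,"wy": 0,"wz": 0.24,"grip": 1},{"dx": -0.51,"dy": -0.42,"dz": 0,"wx": 0,"wy": 0,"wz": 0.24,"grip": 1},{"dx": -0.51,"dy": -0.42,"dz": 0,"wx": 0,"wy": 0,"wz": 0.24,"grip": 1},{"dx": -0.51,"dy": -0.42,"dz": 0,"wx": 0,"wy": 0,"wz": 0.24,"grip": 1}])

```text
clock: 2.17
tool_pos: [0.3997, 0.277, 0.2316]
tool_rot: [[-0.706, 0.708, 0.0], [0.708, 0.706, 0.001], [0.0, 0.001, -1.0]]
force: [1.4, -0.1, 0.0]
finger_gap: 0.0851
finger_force: 0.0
```

```bash
cat >> h.py <<'E'
np.set_printoptions(precision=4,suppress=True)
def goto(p,yang=None):
    s=state();R=np.array(s['tool_rot']);d=R.T@(np.array(p)-s['tool_pos'])
    yn=np.degrees(np.arctan2(R[1,1],R[0,1]))
    print('t',s['clock'],'pos',s['tool_pos'],'yang',yn.round(2),'z',R[:,2],'d/0.5',d/.5, 'wz',None if yang is None else round((yn-yang)/90,3))
E
python3 - <<'E'
from h import *
goto([.47,-.03,.25],30)
E
```

```text
t 2.1667 pos [0.3997 0.277  0.2316] yang 44.93 z [ 0.0005  0.0006 -1.    ] d/0.5 [-0.534  -0.3342 -0.037 ] wz 0.166
```

Request:
move_arm(plan=[{"dx": -0.53,"dy": -0.33,"dz": -0.04,"wx": 0,"wy": 0,"wz": 0.2,"grip": 1},{"dx": -0.53,"dy": -0.33,"dz": -0.04,"wx": 0,"wy": 0,"wz": 0.2,"grip": 1},{"dx": -0.53,"dy": -0.33,"dz": -0.04,"wx": 0,"wy": 0,"wz": 0.2,"grip": 1},{"dx": -0.53,"dy": -0.33,"dz": -0.04,"wx": 0,"wy": 0,"wz": 0.2,"grip": 1},{"dx": -0.53,"dy": -0.33,"dz": -0.04,"wx": 0,"wy": 0,"wz": 0.2,"grip": 1},{"dx": -0.53,"dy": -0.33,"dz": -0.04,"wx": 0,"wy": 0,"wz": 0.2,"grip": 1},{"dx": -0.53,"dy": -0.33,"dz": -0.04,"wx": 0,"wy": 0,"wz": 0.2,"grip": 1},{"dx": -0.53,"dy": -0.33,"dz": -0.04,"wx": 0,"wy": 0,"wz": 0.2,"grip": 1}])

```text
clock: 2.83
tool_pos: [0.4699, -0.0303, 0.2523]
tool_rot: [[-0.449, 0.894, 0.002], [0.894, 0.449, -0.001], [-0.001, 0.001, -1.0]]
force: [0.3, 0.3, 0.5]
finger_gap: 0.0857
finger_force: 0.0
```

```bash
python3 - <<'E'
from h import *
goto([.484,-.295,.25],8.6)
s=snapshot('wrist');cv2.imwrite('pics/w1.png',s['img'][:,:,::-1])
for n,z in [('bush_mouth',.05),('drill_point',.038),('jig',.038)]:
    for r in pinpoint('wrist',n)[:2]: print(n,r,atz(s,r['point'],z))
E
```

```text
t 2.8333 pos [ 0.4699 -0.0303  0.2523] yang 26.66 z [ 0.002  -0.0006 -1.    ] d/0.5 [-0.4858 -0.2123  0.0049] wz 0.201
bush_mouth {'point': [374.3, 158.6], 'confidence': 0.83} [0.5169 0.0052 0.05  ]
drill_point {'point': [372.8, 153.9], 'confidence': 0.75} [0.516  0.0075 0.038 ]
jig {'point': [374.4, 155.6], 'confidence': 0.79} [0.5183 0.0067 0.038 ]
jig {'point': [371.4, 154.7], 'confidence': 0.22} [0.5151 0.0062 0.038 ]
```

View pics/w1.png

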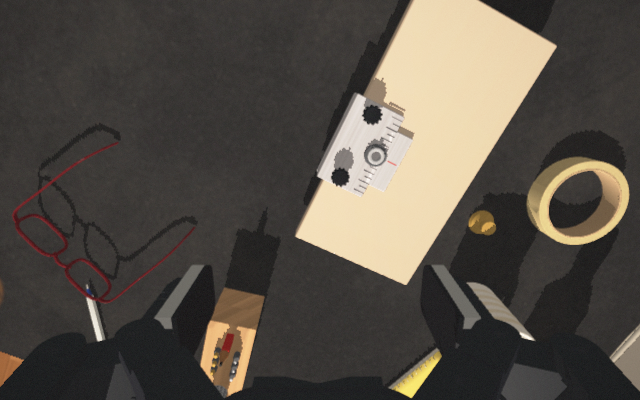

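The wrist view shows the bush at (375,156) and the two thumb screws at (372,114) and (341,177). The end of the block with the bits is at (230,340). I'm carrying on to the block.

Request:
move_arm(plan=[{"dx": -0.49,"dy": -0.21,"dz": 0,"wx": 0,"wy": 0,"wz": 0.2,"grip": 1},{"dx": -0.49,"dy": -0.21,"dz": 0,"wx": 0,"wy": 0,"wz": 0.2,"grip": 1},{"dx": -0.49,"dy": -0.21,"dz": 0,"wx": 0,"wy": 0,"wz": 0.2,"grip": 1},{"dx": -0.49,"dy": -0.21,"dz": 0,"wx": 0,"wy": 0,"wz": 0.2,"grip": 1},{"dx": -0.49,"dy": -0.21,"dz": 0,"wx": 0,"wy": 0,"wz": 0.2,"grip": 1},{"dx": -0.49,"dy": -0.21,"dz": 0,"wx": 0,"wy": 0,"wz": 0.2,"grip": 1},{"dx": -0.49,"dy": -0.21,"dz": 0,"wx": 0,"wy": 0,"wz": 0.2,"grip": 1},{"dx": -0.49,"dy": -0.21,"dz": 0,"wx": 0,"wy": 0,"wz": 0.2,"grip": 1}])

```text
clock: 3.7
tool_pos: [0.4863, -0.2939, 0.2507]
tool_rot: [[-0.152, 0.988, -0.002], [0.988, 0.152, -0.002], [-0.002, -0.002, -1.0]]
force: [-0.6, 1.0, 0.1]
finger_gap: 0.0856
finger_force: 0.0
```

```bash
python3 - <<'E'
from h import *
goto([.484,-.295,.25],8.6)
S={}
for c in ['side','top','wrist']:
    s=S[c]=snapshot(c)
cv2.imwrite('pics/w2.png',S['wrist']['img'][:,:,::-1])
for n,z in [('punch_grip',.1),('block_hole',.066),('punch',.034)]:
    for c in S:
        for r in pinpoint(c,n)[:1]: print(c,n,r,atz(S[c],r['point'],z))
for c in S:
    for r in outline_of(c,'punch')[:1]: print(c,r['extent'],r['confidence'])
E
```

```text
t 3.7 pos [ 0.4863 -0.2939  0.2507] yang 8.74 z [-0.0016 -0.0018 -1.    ] d/0.5 [-0.0015 -0.0048  0.0015] wz 0.002
side punch_grip {'point': [329.8, 270.5], 'confidence': 0.7} [ 0.4743 -0.3236  0.1   ]
top punch_grip {'point': [419.7, 251.9], 'confidence': 0.6} [ 0.4839 -0.3142  0.1   ]
wrist punch_grip {'point': [310.5, 211.9], 'confidence': 0.69} [ 0.4874 -0.315   0.1   ]
side block_hole {'point': [331.4, 280.3], 'confidence': 0.94} [ 0.481  -0.3198  0.066 ]
top block_hole {'point': [417.2, 252.1], 'confidence': 0.91} [ 0.4844 -0.3166  0.066 ]
wrist block_hole {'point': [310.7, 201.6], 'confidence': 0.84} [ 0.4872 -0.3165  0.066 ]
side punch {'point': [332.7, 267.1], 'confidence': 0.72} [ 0.5223 -0.2684  0.034 ]
top punch {'point': [414.3, 250.5], 'confidence': 0.54} [ 0.4885 -0.3174  0.034 ]
wrist punch {'point': [311.2, 189.7], 'confidence': 0.75} [ 0.4867 -0.3137  0.034 ]
side [332.5, 268.6, 13.7, 35.8] 0.93
top [418.1, 252.1, 13.8, 11.5] 0.59
wrist [308.5, 213.3, 23.4, 49.4] 0.55
```

View pics/w2.png

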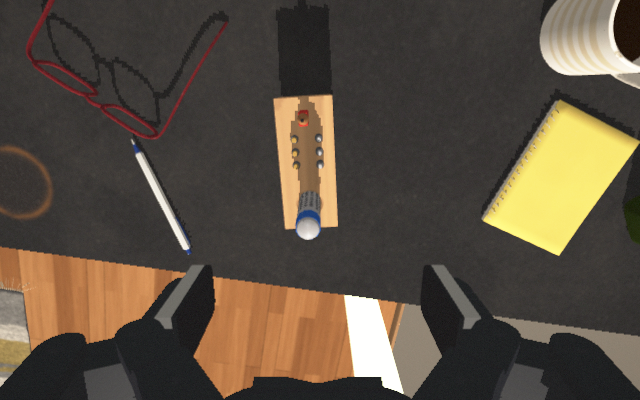

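```bash
python3 - <<'E'
from h import *
s=snapshot('wrist')
print(atz(s,(308,229),.139),atz(s,(308,226),.137))
a=atz(s,(275,98),.066);b=atz(s,(285,229),.066);c=atz(s,(331,95),.066);d=atz(s,(338,226),.066)
print(a,b,c,d)
for v in (a-b,c-d): print(np.linalg.norm(v),np.degrees(np.arctan2(-v[0],v[1])))
print((b+d)/2)
goto([.4865,-.3165,.18],8.6)
E
```

```text
[ 0.486  -0.3168  0.139 ] [ 0.4857 -0.3151  0.137 ]
[ 0.4414 -0.228   0.066 ] [ 0.4662 -0.35    0.066 ] [ 0.4897 -0.2178  0.066 ] [ 0.5173 -0.3387  0.066 ]
0.12449122172135646 11.4922283626337
0.12401337211950662 12.842881116885493
[ 0.4917 -0.3444  0.066 ]
t 4.5 pos [ 0.4871 -0.2906  0.2513] yang 8.98 z [-0. -0. -1.] d/0.5 [-0.051  -0.0093  0.1426] wz 0.004
```

Request:
move_arm(plan=[{"dx": -0.05,"dy": -0.009,"dz": 0,"wx": 0,"wy": 0,"wz": 0,"grip": 1},{"dx": -0.05,"dy": -0.009,"dz": 0.06,"wx": 0,"wy": 0,"wz": 0,"grip": 1},{"dx": -0.05,"dy": -0.009,"dz": 0.12,"wx": 0,"wy": 0,"wz": 0,"grip": 1},{"dx": -0.05,"dy": -0.009,"dz": 0.18,"wx": 0,"wy": 0,"wz": 0,"grip": 1},{"dx": -0.05,"dy": -0.009,"dz": 0.24,"wx": 0,"wy": 0,"wz": 0,"grip": 1},{"dx": -0.05,"dy": -0.009,"dz": 0.3,"wx": 0,"wy": 0,"wz": 0,"grip": 1},{"dx": -0.05,"dy": -0.009,"dz": 0.34,"wx": 0,"wy": 0,"wz": 0,"grip": 1},{"dx": -0.05,"dy": -0.009,"dz": 0.34,"wx": 0,"wy": 0,"wz": 0,"grip": 1}])

```text
clock: 5.17
tool_pos: [0.4841, -0.3141, 0.0768]
tool_rot: [[-0.156, 0.988, -0.007], [0.988, 0.156, 0.003], [0.004, -0.006, -1.0]]
force: [-0.8, 0.5, -0.2]
finger_gap: 0.0855
finger_force: 0.0
```

```bash
python3 - <<'E'
from h import *
s=snapshot('wrist');cv2.imwrite('pics/w3.png',s['img'][:,:,::-1])
t=snapshot('side')
goto([.4863,-.3165,.081])
print(pinpoint('wrist','punch_grip')[:1],pinpoint('side','punch_grip')[:1])
E
```

```text
t 5.2667 pos [ 0.4863 -0.3161  0.0814] yang 8.96 z [-0.0013  0.     -1.    ] d/0.5 [-0.0007 -0.0001  0.0008] wz None
[{'point': [317.3, 304.2], 'confidence': 0.96}] [{'point': [331.3, 268.8], 'confidence': 0.7}]
```

View pics/w3.png

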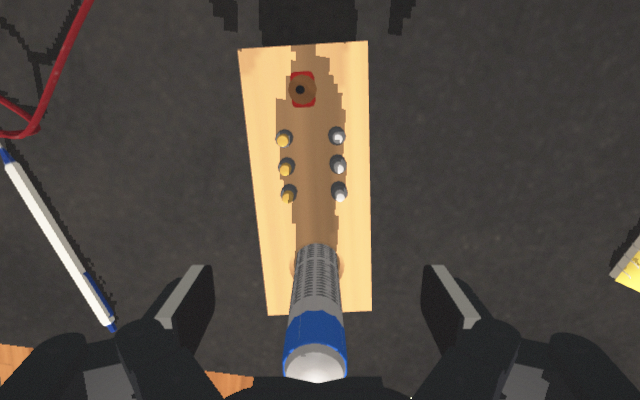

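The punch is centred between the pads at column 317 and its barrel enters the hole at about row 265, so I'm closing.

Request:
move_arm(plan=[{"dx": 0,"dy": 0,"dz": 0,"wx": 0,"wy": 0,"wz": 0,"grip": 0},{"dx": 0,"dy": 0,"dz": 0,"wx": 0,"wy": 0,"wz": 0,"grip": 0},{"dx": 0,"dy": 0,"dz": 0,"wx": 0,"wy": 0,"wz": 0,"grip": 0},{"dx": 0,"dy": 0,"dz": 0,"wx": 0,"wy": 0,"wz": 0,"grip": 0},{"dx": 0,"dy": 0,"dz": 0,"wx": 0,"wy": 0,"wz": 0,"grip": 0},{"dx": 0,"dy": 0,"dz": 0,"wx": 0,"wy": 0,"wz": 0,"grip": 0},{"dx": 0,"dy": 0,"dz": 0,"wx": 0,"wy": 0,"wz": 0,"grip": 0},{"dx": 0,"dy": 0,"dz": 0,"wx": 0,"wy": 0,"wz": 0,"grip": 0}])

```text
clock: 6.03
tool_pos: [0.4855, -0.3165, 0.0816]
tool_rot: [[-0.155, 0.988, -0.001], [0.988, 0.155, 0.0], [0.0, -0.001, -1.0]]
force: [-4.2, 1.2, 5.7]
finger_gap: 0.0187
finger_force: 58.1
```

```bash
python3 - <<'E'
from h import *
s=state();print(s['finger_gap'],s['finger_force'],s['force'],s['ft_torque']);goto([.4863,-.3161,.2])
E
```

```text
0.018734188738962997 58.11569273471832 [-4.1667  1.1514  5.6603] [0.1801 1.2507 0.04  ]
t 6.0333 pos [ 0.4855 -0.3165  0.0816] yang 8.93 z [-0.0014  0.0001 -1.    ] d/0.5 [ 0.0006  0.0014 -0.2367] wz None
```

Request:
move_arm(plan=[{"dx": 0,"dy": 0,"dz": -0.01,"wx": 0,"wy": 0,"wz": 0,"grip": 0},{"dx": 0,"dy": 0,"dz": -0.03,"wx": 0,"wy": 0,"wz": 0,"grip": 0},{"dx": 0,"dy": 0,"dz": -0.06,"wx": 0,"wy": 0,"wz": 0,"grip": 0},{"dx": 0,"dy": 0,"dz": -0.1,"wx": 0,"wy": 0,"wz": 0,"grip": 0},{"dx": 0,"dy": 0,"dz": -0.14,"wx": 0,"wy": 0,"wz": 0,"grip": 0},{"dx": 0,"dy": 0,"dz": -0.18,"wx": 0,"wy": 0,"wz": 0,"grip": 0},{"dx": 0,"dy": 0,"dz": -0.22,"wx": 0,"wy": 0,"wz": 0,"grip": 0},{"dx": 0,"dy": 0,"dz": -0.22,"wx": 0,"wy": 0,"wz": 0,"grip": 0}])

```text
clock: 6.7
tool_pos: [0.4882, -0.3174, 0.1961]
tool_rot: [[-0.156, 0.988, 0.006], [0.988, 0.156, -0.003], [-0.004, 0.006, -1.0]]
force: [0.8, -1.7, -2.3]
finger_gap: 0.0187
finger_force: 58.9
```

```bash
python3 - <<'E'
from h import *
snapshot('top');s=snapshot('wrist');st=state();print(st['finger_gap'],st['force'],st['ft_torque']);goto([.517,.0055,.2])
cv2.imwrite('pics/w4.png',s['img'][:,:,::-1])
for c in('wrist',):
  for n in('punch_tip','punch_grip','punch','block_hole'): print(n,pinpoint(c,n)[:1])
print(atz(s,pinpoint('wrist','block_hole')[0]['point'],.066))
E
```

```text
0.018778732115514396 [-0.2299 -0.0917 -3.4877] [-0.0107  0.0276 -0.0106]
t 6.8 pos [ 0.487  -0.3161  0.192 ] yang 9.0 z [ 0.0018 -0.0005 -1.    ] d/0.5 [ 0.6258  0.1598 -0.0162] wz None
punch_tip [{'point': [314.6, 216.2], 'confidence': 0.54}]
punch_grip [{'point': [318.3, 290.0], 'confidence': 0.95}]
punch [{'point': [316.0, 227.8], 'confidence': 0.89}]
block_hole [{'point': [312.1, 193.0], 'confidence': 0.79}]
[ 0.4863 -0.3189  0.066 ]
```

View pics/w4.png

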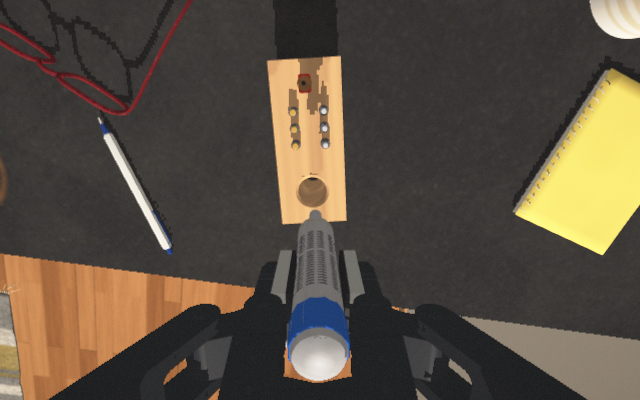

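The hole mouth is at (312,192) and the punch is held straight with its tip at (315,212). I'm carrying it to the bush, raised a little to clear the pencil.

Request:
move_arm(plan=[{"dx": 0,"dy": 0,"dz": -0.04,"wx": 0,"wy": 0,"wz": 0,"grip": 0},{"dx": 0.08,"dy": 0.02,"dz": -0.04,"wx": 0,"wy": 0,"wz": 0,"grip": 0},{"dx": 0.16,"dy": 0.04,"dz": -0.04,"wx": 0,"wy": 0,"wz": 0,"grip": 0},{"dx": 0.24,"dy": 0.06,"dz": -0.04,"wx": 0,"wy": 0,"wz": 0,"grip": 0},{"dx": 0.32,"dy": 0.08,"dz": -0.04,"wx": 0,"wy": 0,"wz": 0,"grip": 0},{"dx": 0.4,"dy": 0.1,"dz": -0.04,"wx": 0,"wy": 0,"wz": 0,"grip": 0},{"dx": 0.47,"dy": 0.12,"dz": -0.04,"wx": 0,"wy": 0,"wz": 0,"grip": 0},{"dx": 0.52,"dy": 0.13,"dz": -0.04,"wx": 0,"wy": 0,"wz": 0,"grip": 0}])

```text
clock: 7.72
tool_pos: [0.5101, -0.0445, 0.2106]
tool_rot: [[-0.16, 0.987, -0.001], [0.987, 0.16, 0.001], [0.001, -0.001, -1.0]]
force: [1.0, 1.1, -2.4]
finger_gap: 0.0186
finger_force: 59.0
```

```bash
python3 - <<'E'
from h import *
s=snapshot('wrist');snapshot('wrist');s=snapshot('wrist');goto([.517,.0055,.19]);st=state()
cv2.imwrite('pics/w5.png',cv2.resize(s['img'][100:300,180:420,::-1],None,fx=3,fy=3))
for n in('punch_tip','punch_grip','bush_mouth','drill_point','jig'): print(n,pinpoint('wrist',n)[:1])
print(atz(s,pinpoint('wrist','bush_mouth')[0]['point'],.05),atz(s,pinpoint('wrist','punch_tip')[0]['point'],st['tool_pos'][2]-.077))
E
```

```text
t 7.8667 pos [ 0.5101 -0.046   0.2105] yang 9.3 z [-0.0014  0.0003 -1.    ] d/0.5 [0.0995 0.0304 0.041 ] wz None
punch_tip [{'point': [314.9, 215.8], 'confidence': 0.55}]
punch_grip [{'point': [316.0, 292.4], 'confidence': 0.88}]
bush_mouth [{'point': [333.3, 125.1], 'confidence': 0.66}]
drill_point [{'point': [331.4, 126.0], 'confidence': 0.7}]
jig [{'point': [330.4, 124.5], 'confidence': 0.95}]
[0.5171 0.0074 0.05  ] [ 0.5108 -0.0444  0.1335]
```

View pics/w5.png

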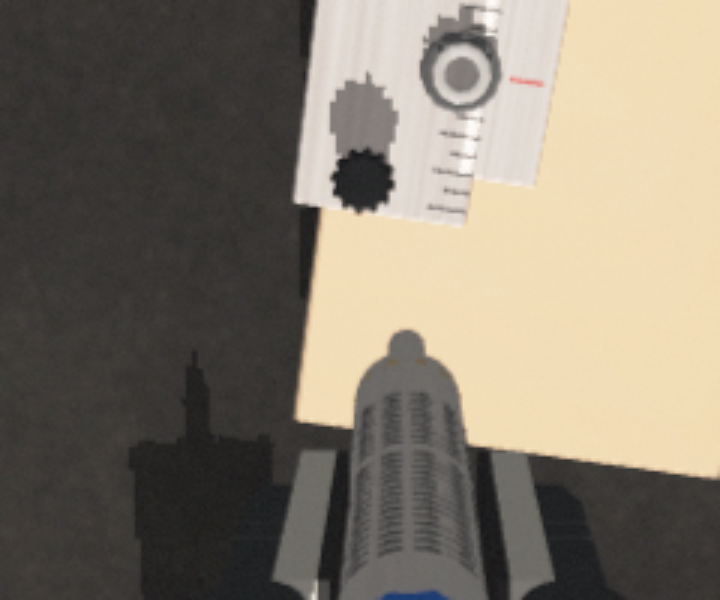

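```bash
cat >> h.py <<'E'
def proj(s,P):
    d=np.array(s['attitude']).T@(np.array(P)-s['xyz']); return np.array([s['cx']+s['fx']*d[0]/d[2],s['cy']+s['fy']*d[1]/d[2]])
def tip(st=None,l=.077):
    st=st or state(); return st['tool_pos']+np.array(st['tool_rot'])[:,2]*l
E
python3 - <<'E'
from h import *
s=snapshot('wrist');st=state();R=np.array(st['tool_rot'])
print('rel cam', R.T@(np.array(s['xyz'])-st['tool_pos']))
for l in (.077,.073,.047,-.019,-.058): print(l,proj(s,tip(st,l)))
print(atz(s,(333.5,124),.05))
E
```

```text
rel cam [ 0.0776  0.0018 -0.1418]
0.077 [314.4771 212.4498]
0.073 [314.4305 214.54  ]
0.047 [314.0854 230.0364]
-0.019 [312.6625 293.9335]
-0.058 [311.0068 368.2795]
[0.5177 0.0001 0.05  ]
```

```bash
python3 - <<'E'
from h import *
for i in range(5):
    s=snapshot('wrist');st=state();p=pinpoint('wrist','bush_mouth')[0]['point'];t=pinpoint('wrist','punch_tip')
    print(st['clock'],st['tool_pos'],s['xyz'],np.array(s['attitude'])[:,2],p,atz(s,p,.05),t and t[0]['point'], proj(s,tip(st)))
cv2.imwrite('pics/w6.png',cv2.resize(s['img'][60:300,180:420,::-1],None,fx=2.5,fy=2.5))
E
```

```text
8.3167 [ 0.5101 -0.0498  0.2113] [0.4999 0.0271 0.3531] [ 0.0464 -0.298  -0.9534] [333.3, 114.3] [0.5163 0.0081 0.05  ] [316.7, 213.5] [314.5227 212.4239]
8.4667 [ 0.5102 -0.0493  0.2113] [0.4999 0.0277 0.3531] [ 0.0468 -0.2978 -0.9535] [333.1, 113.1] [0.516  0.0097 0.05  ] [316.4, 215.7] [314.4458 212.6185]
8.6167 [ 0.5102 -0.0491  0.2113] [0.4999 0.028  0.3531] [ 0.047  -0.2978 -0.9535] [334.1, 115.6] [0.5171 0.0082 0.05  ] [315.3, 215.0] [314.4417 212.7432]
8.7667 [ 0.5102 -0.049   0.2113] [0.4999 0.0281 0.3531] [ 0.0471 -0.2977 -0.9535] [333.8, 116.7] [0.517  0.0074 0.05  ] [314.7, 216.1] [314.4085 212.804 ]
8.9167 [ 0.5102 -0.049   0.2113] [0.4999 0.0281 0.3531] [ 0.0471 -0.2977 -0.9535] [332.7, 115.9] [0.516  0.0079 0.05  ] [314.1, 214.9] [314.3536 212.7737]
```

View pics/w6.png

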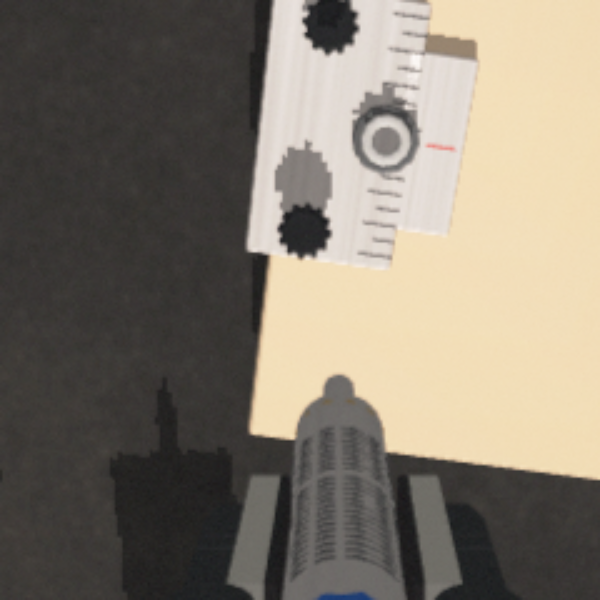

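The bush rim is centred at about pixel (334.4,116.4), which is roughly (0.517,0.0077) in the world. The punch tip is at (315.6,212). I'm going to hover about 14 mm over the bush mouth.

```bash
python3 - <<'E'
from h import *
goto([.517,.0072,.141])
E
```

```text
t 9.0167 pos [ 0.5102 -0.049   0.2113] yang 8.99 z [-0.0001 -0.     -1.    ] d/0.5 [0.1089 0.031  0.1406] wz None
```

Request:
move_arm(plan=[{"dx": 0.04,"dy": 0.012,"dz": 0,"wx": 0,"wy": 0,"wz": 0,"grip": 0},{"dx": 0.08,"dy": 0.024,"dz": 0.02,"wx": 0,"wy": 0,"wz": 0,"grip": 0},{"dx": 0.109,"dy": 0.031,"dz": 0.05,"wx": 0,"wy": 0,"wz": 0,"grip": 0},{"dx": 0.109,"dy": 0.031,"dz": 0.08,"wx": 0,"wy": 0,"wz": 0,"grip": 0},{"dx": 0.109,"dy": 0.031,"dz": 0.11,"wx": 0,"wy": 0,"wz": 0,"grip": 0},{"dx": 0.109,"dy": 0.031,"dz": 0.13,"wx": 0,"wy": 0,"wz": 0,"grip": 0},{"dx": 0.109,"dy": 0.031,"dz": 0.14,"wx": 0,"wy": 0,"wz": 0,"grip": 0},{"dx": 0.109,"dy": 0.031,"dz": 0.14,"wx": 0,"wy": 0,"wz": 0,"grip": 0}])

```text
clock: 9.68
tool_pos: [0.5164, 0.007, 0.1404]
tool_rot: [[-0.156, 0.988, -0.002], [0.988, 0.156, -0.001], [-0.0, -0.002, -1.0]]
force: [-1.2, 0.0, -2.0]
finger_gap: 0.0187
finger_force: 59.0
```

```bash
python3 - <<'E'
from h import *
for i in range(4): snapshot('side')
T=snapshot('top');s=snapshot('wrist');D=snapshot('side');st=state();print(st['force'],tip(st));goto([.517,.0072,.141])
for c,S in(('wrist',s),('side',D),('top',T)):
  for n,z in(('punch_tip',tip(st)[2]),('bush_mouth',.05)):
    for r in pinpoint(c,n)[:1]: print(c,n,r,atz(S,r['point'],z))
  print(' pred tip',proj(S,tip(st)))
a=cv2.resize(s['img'][130:290,240:400,::-1],None,fx=3.5,fy=3.5,interpolation=cv2.INTER_CUBIC)
x,y=np.int32(proj(D,[.517,.007,.06]));print('sidecrop',x-20,y-50)
b=cv2.resize(D['img'][y-50:y+30,x-20:x+20,::-1],None,fx=5.6*1.0,fy=5.6*1.0,interpolation=cv2.INTER_CUBIC)
b=np.vstack([b,np.zeros((560-b.shape[0],b.shape[1],3),np.uint8)]);cv2.imwrite('pics/w7.png',np.hstack([a,b]))
E
```

```text
[-0.2487  0.0138 -2.2467] [0.5175 0.0072 0.0649]
t 10.0333 pos [0.5174 0.0072 0.1419] yang 8.97 z [ 0.0011  0.0003 -1.    ] d/0.5 [ 0.0002 -0.0008  0.0019] wz None
wrist punch_tip {'point': [316.4, 213.5], 'confidence': 0.45} [0.5191 0.0068 0.0649]
wrist bush_mouth {'point': [316.3, 202.4], 'confidence': 0.71} [0.5185 0.0095 0.05  ]
 pred tip [314.1086 212.5435]
side punch_tip {'point': [368.8, 208.6], 'confidence': 0.64} [ 0.6861 -0.1887  0.0649]
side bush_mouth {'point': [263.5, 201.8], 'confidence': 0.83} [ 0.5054 -0.0016  0.05  ]
 pred tip [265.553  193.5728]
top bush_mouth {'point': [258.2, 234.6], 'confidence': 0.71} [0.5117 0.0088 0.05  ]
 pred tip [258.2456 231.3299]
sidecrop 245 145
```

View pics/w7.png

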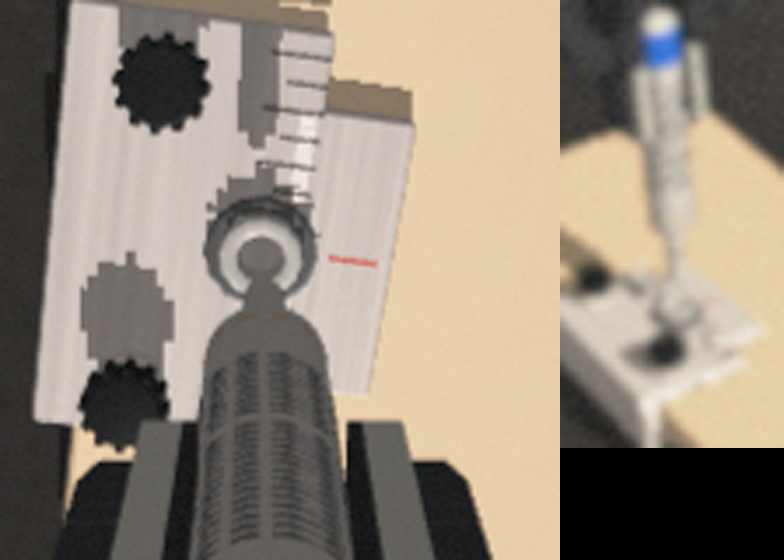

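```bash
python3 - <<'E'
from h import *
s=snapshot('wrist');st=state();R=np.array(st['tool_rot'])
def q(x,y,z): return proj(s,st['tool_pos']+R@np.array([x,y,z])).round(1)
for o in(0,-.001,-.002): print(o,'barrel front',q(o+.010,0,.047),'nose front',q(o+.004,0,.073),q(o,0,.077),'sides',q(o,-.01,.047),q(o,.01,.047),'nose',q(o,-.004,.07),q(o,.004,.07))
print(tip(st))
for p in((314.4,203.4),(314.4,202.4)): print(atz(s,p,.05))
g=cv2.cvtColor(s['img'],cv2.COLOR_RGB2GRAY)
for c in (310,315,320): print(c,g[180:225,c])
for r in (188,192,196,200,204,208,212,216): print(r,g[r,290:342])
E
```

```text
0 barrel front [313.9 213.9] nose front [314.3 209. ] [314.4 212.8] sides [296.5 230.4] [331.5 230.4] nose [308.  216.5] [320.6 216.5]
-0.001 barrel front [313.9 215.6] nose front [314.3 210.4] [314.4 214.2] sides [296.5 232. ] [331.5 232. ] nose [308. 218.] [320.6 218. ]
-0.002 barrel front [313.9 217.2] nose front [314.3 211.9] [314.4 215.7] sides [296.5 233.6] [331.5 233.6] nose [308.  219.4] [320.6 219.4]
[0.517  0.0072 0.0643]
[0.5166 0.009  0.05  ]
[0.5165 0.0097 0.05  ]
310 [192 173 110 110 111 113 100  72  55  58  58  58  74 102 131 168 180 191
 198 183 143 112 112 114 107 101  97  96 104 141 165 160 142 109  93  91
  92  93  95  91  88  91  94  93  95]
315 [114 112 114 111 113 111  96  54  73  77  56  71  98 128 171 182 204 204
 134 108 109 108 105 108 108 107 108 106  98  94  95  94  95  95  95  96
  95  95  92  94  95  94  96  94  95]
320 [194 194 174 108  93  67 105  87  61  74  76  51  67  90 122 164 176 190
 199 187 143 118 111 107 108 104  97  96 114 147 171 171 148 115  98  94
  94  92  95  93  87  94  95  96  94]
188 [199 200 199 197 199 200 200 197 197 193 176 174 1
[... 973 characters left out ...]
 94  99 137 199 204 198 155 141 148 164 165 178 178]
208 [199 202 203 200 199 200 200 202 200 193 149  97  88 102 149 187 184 180
 171 140 104  98  95  97  96  98  95  96  95  98 114 140 172 183 190 180
 131  94 100 124 184 196 203 206 206 203 204 206 202 202 201 202]
212 [203 206 203 201 201 200 203 203 199 200 200 198 194 158 116  97 106 159
 193 189 142  92  93  96  95  95  92  94  98 104 148 193 186 166 126 100
 107 134 179 200 194 202 207 205 205 203 203 203 199 202 203 200]
216 [184 203 203 198 200 202 203 203 204 200 197 200 200 196 193 197 198 199
 177 126  92  93  94  94  96  95  94  95  96  96  94 124 188 199 204 202
 205 204 202 194 199 205 207 203 206 206 205 202 202 202 201 203]
```

Measured in the same picture, the nose axis and the bore are both at column 315.2, and the bore centre is at row 204.5. That puts them within about 0.5 mm, so I'm lowering the point into the mouth only.

Request:
move_arm(plan=[{"dx": 0.001,"dy": 0,"dz": 0.005,"wx": 0,"wy": 0,"wz": 0,"grip": 0},{"dx": 0.001,"dy": 0,"dz": 0.01,"wx": 0,"wy": 0,"wz": 0,"grip": 0},{"dx": 0.001,"dy": 0,"dz": 0.016,"wx": 0,"wy": 0,"wz": 0,"grip": 0},{"dx": 0.001,"dy": 0,"dz": 0.022,"wx": 0,"wy": 0,"wz": 0,"grip": 0},{"dx": 0.001,"dy": 0,"dz": 0.028,"wx": 0,"wy": 0,"wz": 0,"grip": 0},{"dx": 0.001,"dy": 0,"dz": 0.034,"wx": 0,"wy": 0,"wz": 0,"grip": 0},{"dx": 0.001,"dy": 0,"dz": 0.034,"wx": 0,"wy": 0,"wz": 0,"grip": 0},{"dx": 0.001,"dy": 0,"dz": 0.034,"wx": 0,"wy": 0,"wz": 0,"grip": 0}])

```text
clock: 11.05
tool_pos: [0.5166, 0.0081, 0.1239]
tool_rot: [[-0.156, 0.988, -0.001], [0.988, 0.156, 0.0], [0.0, -0.001, -1.0]]
force: [-0.0, 1.8, -3.7]
finger_gap: 0.0184
finger_force: 59.4
```

```bash
cat > w.py <<'E'
from h import *
F=[]
for i in range(5):
    s=snapshot('wrist');F.append(state()['force'])
st=state();print('F',np.array(F[-3:]),st['ft_torque'],'tip',tip(st),st['tool_rot'][:,2],st['clock'],st['finger_gap'])
g=cv2.cvtColor(s['img'],cv2.COLOR_RGB2GRAY)
for r in (196,200,204,208,212): print(r,g[r,295:337])
print(g[186:215,315])
E
python3 w.py
```

```text
F [[ 0.0869  2.154  -3.075 ]
 [-0.1996  1.9657 -3.5872]
 [-1.5693  1.6448 -3.0905]] [ 0.6405  0.1484 -0.006 ] tip [0.5167 0.0079 0.0472] [-0.0004  0.0002 -1.    ] 11.3 0.018664859396926164
196 [189 190 191 189 173 171 158 107 104 105 106 103  89  63  51  51  51  51
  50  51  51  53  57  51  48  56  65  84  92  96 140 216 203 200 170 168
 176 192 195 191 187 190]
200 [192 191 195 195 192 190 165  77  59  59  64  83  81  53  54  61  68  70
  75  76  80  83  85  74  66  57  54  53  55  52  59  73  58  80 105 107
 135 195 194 188 187 195]
204 [193 193 194 178 104  80  73  80  85  89  67  86 105  97 103 106 106 107
 104 104 105 103 101 105 105 116 145 136 122  91  77  85  81  79  80  76
 133 198 191 189 193 196]
208 [195 194 184 124  69  83  85  85  86 112 156 169 170 139 140 122 105 107
 102 101 100 101 102 105 120 164 193 188 179 170 160 133  88  66  93  88
  95 143 188 191 195 200]
212 [193 195 179  95  79  85  83 104 156 170 173 175 173 137 103  91  89  91
  90  89  92  90  92  91  90  93 103 125 175 178 179 174 155  89  92  92
  88 116 189 194 197 189]
[110 108 109 110 107 109 108 108  96  57  51  55  56  59  80  95 105 107
 105  98 101 101 100  94  90  93  92  90  91]
```

There is a 2 N sideways push towards +y, so the bore lies about 1.5 mm farther to +y. I'll shift without going lower and check.

Request:
move_arm(plan=[{"dx": 0.001,"dy": 0,"dz": 0,"wx": 0,"wy": 0,"wz": 0,"grip": 0},{"dx": 0.002,"dy": 0,"dz": 0,"wx": 0,"wy": 0,"wz": 0,"grip": 0},{"dx": 0.0028,"dy": 0,"dz": 0,"wx": 0,"wy": 0,"wz": 0,"grip": 0},{"dx": 0.0028,"dy": 0,"dz": 0,"wx": 0,"wy": 0,"wz": 0,"grip": 0},{"dx": 0.0028,"dy": 0,"dz": 0,"wx": 0,"wy": 0,"wz": 0,"grip": 0},{"dx": 0.0028,"dy": 0,"dz": 0,"wx": 0,"wy": 0,"wz": 0,"grip": 0},{"dx": 0.0028,"dy": 0,"dz": 0,"wx": 0,"wy": 0,"wz": 0,"grip": 0},{"dx": 0.0028,"dy": 0,"dz": 0,"wx": 0,"wy": 0,"wz": 0,"grip": 0}])

```text
clock: 11.97
tool_pos: [0.5168, 0.009, 0.1243]
tool_rot: [[-0.156, 0.988, 0.0], [0.988, 0.156, -0.0], [-0.0, 0.0, -1.0]]
force: [0.3, 0.0, -2.4]
finger_gap: 0.0183
finger_force: 59.4
```

```bash
python3 w.py | head -3
```

```text
F [[ 0.0303  0.2611 -2.209 ]
 [ 1.2956  0.548  -3.1284]
 [ 0.1982  0.3882 -2.8679]] [-0.0276 -0.0342  0.0137] tip [0.5167 0.0091 0.0473] [-0. -0. -1.] 12.2167 0.018260602571248896
```

Request:
move_arm(plan=[{"dx": 0,"dy": 0,"dz": 0.001,"wx": 0,"wy": 0,"wz": 0,"grip": 0},{"dx": 0,"dy": 0,"dz": 0.002,"wx": 0,"wy": 0,"wz": 0,"grip": 0},{"dx": 0,"dy": 0,"dz": 0.004,"wx": 0,"wy": 0,"wz": 0,"grip": 0},{"dx": 0,"dy": 0,"dz": 0.006,"wx": 0,"wy": 0,"wz": 0,"grip": 0},{"dx": 0,"dy": 0,"dz": 0.008,"wx": 0,"wy": 0,"wz": 0,"grip": 0},{"dx": 0,"dy": 0,"dz": 0.008,"wx": 0,"wy": 0,"wz": 0,"grip": 0},{"dx": 0,"dy": 0,"dz": 0.008,"wx": 0,"wy": 0,"wz": 0,"grip": 0},{"dx": 0,"dy": 0,"dz": 0.008,"wx": 0,"wy": 0,"wz": 0,"grip": 0}])

```text
clock: 12.88
tool_pos: [0.5167, 0.0091, 0.1203]
tool_rot: [[-0.156, 0.988, -0.0], [0.988, 0.156, -0.0], [-0.0, -0.0, -1.0]]
force: [0.1, 0.2, -2.6]
finger_gap: 0.019
finger_force: 59.4
```

```bash
python3 w.py | head -3
```

```text
F [[ 1.1625 -0.5564 -2.8743]
 [ 0.2474 -0.1103 -2.925 ]
 [ 0.1914  0.0613 -2.9429]] [0.004  0.0284 0.048 ] tip [0.5167 0.0091 0.0433] [-0. -0. -1.] 13.1333 0.018730140641308967
```

Request:
move_arm(plan=[{"dx": 0,"dy": 0,"dz": 0.001,"wx": 0,"wy": 0,"wz": 0,"grip": 0},{"dx": 0,"dy": 0,"dz": 0.002,"wx": 0,"wy": 0,"wz": 0,"grip": 0},{"dx": 0,"dy": 0,"dz": 0.004,"wx": 0,"wy": 0,"wz": 0,"grip": 0},{"dx": 0,"dy": 0,"dz": 0.006,"wx": 0,"wy": 0,"wz": 0,"grip": 0},{"dx": 0,"dy": 0,"dz": 0.008,"wx": 0,"wy": 0,"wz": 0,"grip": 0},{"dx": 0,"dy": 0,"dz": 0.008,"wx": 0,"wy": 0,"wz": 0,"grip": 0},{"dx": 0,"dy": 0,"dz": 0.008,"wx": 0,"wy": 0,"wz": 0,"grip": 0},{"dx": 0,"dy": 0,"dz": 0.008,"wx": 0,"wy": 0,"wz": 0,"grip": 0}])

```text
clock: 13.8
tool_pos: [0.5169, 0.0091, 0.1166]
tool_rot: [[-0.156, 0.988, 0.0], [0.988, 0.156, 0.0], [0.0, 0.0, -1.0]]
force: [-0.8, 0.6, 2.7]
finger_gap: 0.0186
finger_force: 60.0
```

```bash
python3 w.py | head -3
```

```text
F [[-0.3558  0.3841  2.5769]
 [-0.9563  0.7102  2.6046]
 [-0.4745 -0.5536  3.9208]] [-0.0474  0.2228  0.0446] tip [0.5168 0.0091 0.0394] [ 0.0003  0.     -1.    ] 14.05 0.018512789162395276
```

Baseline is -2.8 N, so the punch is now pressing with about 5.6 N at the foot of the bush. I'll press on in small steps, reading the force each time.

Request:
move_arm(plan=[{"dx": 0,"dy": 0,"dz": 0.0005,"wx": 0,"wy": 0,"wz": 0,"grip": 0},{"dx": 0,"dy": 0,"dz": 0.001,"wx": 0,"wy": 0,"wz": 0,"grip": 0},{"dx": 0,"dy": 0,"dz": 0.0015,"wx": 0,"wy": 0,"wz": 0,"grip": 0},{"dx": 0,"dy": 0,"dz": 0.002,"wx": 0,"wy": 0,"wz": 0,"grip": 0},{"dx": 0,"dy": 0,"dz": 0.002,"wx": 0,"wy": 0,"wz": 0,"grip": 0},{"dx": 0,"dy": 0,"dz": 0.002,"wx": 0,"wy": 0,"wz": 0,"grip": 0},{"dx": 0,"dy": 0,"dz": 0.002,"wx": 0,"wy": 0,"wz": 0,"grip": 0},{"dx": 0,"dy": 0,"dz": 0.002,"wx": 0,"wy": 0,"wz": 0,"grip": 0}])

```text
clock: 14.72
tool_pos: [0.5168, 0.0091, 0.1154]
tool_rot: [[-0.156, 0.988, 0.0], [0.988, 0.156, 0.0], [0.0, 0.0, -1.0]]
force: [-0.6, -0.3, 4.8]
finger_gap: 0.019
finger_force: 60.0
```

```bash
cat > f.py <<'E'
from h import *
F=[]
for i in range(4):
    s=snapshot('wrist');F.append(state()['force']);
st=state();print('press',np.mean(F,0)[2]+2.8,np.array(F)[:,2],np.mean(F,0)[:2],st['ft_torque'],'tip',tip(st),st['clock'])
cv2.imwrite('pics/last.png',s['img'][:,:,::-1])
E
python3 f.py
```

```text
press 6.846194344000951 [4.061  3.1741 4.7765 4.1731] [-0.4907 -0.3982] [0.0004 0.1378 0.0118] tip [0.5168 0.0091 0.0383] 14.9167
```

Request:
move_arm(plan=[{"dx": 0,"dy": 0,"dz": 0.0005,"wx": 0,"wy": 0,"wz": 0,"grip": 0},{"dx": 0,"dy": 0,"dz": 0.001,"wx": 0,"wy": 0,"wz": 0,"grip": 0},{"dx": 0,"dy": 0,"dz": 0.0015,"wx": 0,"wy": 0,"wz": 0,"grip": 0},{"dx": 0,"dy": 0,"dz": 0.002,"wx": 0,"wy": 0,"wz": 0,"grip": 0},{"dx": 0,"dy": 0,"dz": 0.002,"wx": 0,"wy": 0,"wz": 0,"grip": 0},{"dx": 0,"dy": 0,"dz": 0.002,"wx": 0,"wy": 0,"wz": 0,"grip": 0},{"dx": 0,"dy": 0,"dz": 0.002,"wx": 0,"wy": 0,"wz": 0,"grip": 0},{"dx": 0,"dy": 0,"dz": 0.002,"wx": 0,"wy": 0,"wz": 0,"grip": 0}])

```text
clock: 15.58
tool_pos: [0.5168, 0.0091, 0.1144]
tool_rot: [[-0.156, 0.988, 0.0], [0.988, 0.156, 0.0], [0.0, 0.0, -1.0]]
force: [-0.7, -0.2, 6.7]
finger_gap: 0.0189
finger_force: 60.0
```

```bash
python3 f.py
```

```text
press 8.17696834998478 [5.7082 6.0465 4.9987 4.7545] [-0.8098  0.2482] [-0.0409  0.2334 -0.    ] tip [0.5168 0.0091 0.0374] 15.7833
```

Request:
move_arm(plan=[{"dx": 0,"dy": 0,"dz": 0.0004,"wx": 0,"wy": 0,"wz": 0,"grip": 0},{"dx": 0,"dy": 0,"dz": 0.0008,"wx": 0,"wy": 0,"wz": 0,"grip": 0},{"dx": 0,"dy": 0,"dz": 0.0012,"wx": 0,"wy": 0,"wz": 0,"grip": 0},{"dx": 0,"dy": 0,"dz": 0.0016,"wx": 0,"wy": 0,"wz": 0,"grip": 0},{"dx": 0,"dy": 0,"dz": 0.0016,"wx": 0,"wy": 0,"wz": 0,"grip": 0},{"dx": 0,"dy": 0,"dz": 0.0016,"wx": 0,"wy": 0,"wz": 0,"grip": 0},{"dx": 0,"dy": 0,"dz": 0.0016,"wx": 0,"wy": 0,"wz": 0,"grip": 0},{"dx": 0,"dy": 0,"dz": 0.0016,"wx": 0,"wy": 0,"wz": 0,"grip": 0}])

```text
clock: 16.45
tool_pos: [0.5168, 0.0091, 0.1137]
tool_rot: [[-0.156, 0.988, 0.0], [0.988, 0.156, 0.0], [0.0, 0.0, -1.0]]
force: [-0.6, -0.5, 6.2]
finger_gap: 0.0186
finger_force: 60.2
```

```bash
python3 f.py
```

```text
press 8.610388207950994 [6.3029 5.4532 5.6044 5.8811] [-1.0484 -0.0722] [-0.0614  0.2496  0.0268] tip [0.5168 0.0091 0.0367] 16.65
```

Request:
move_arm(plan=[{"dx": 0,"dy": 0,"dz": 0.0003,"wx": 0,"wy": 0,"wz": 0,"grip": 0},{"dx": 0,"dy": 0,"dz": 0.0006,"wx": 0,"wy": 0,"wz": 0,"grip": 0},{"dx": 0,"dy": 0,"dz": 0.0009,"wx": 0,"wy": 0,"wz": 0,"grip": 0},{"dx": 0,"dy": 0,"dz": 0.0012,"wx": 0,"wy": 0,"wz": 0,"grip": 0},{"dx": 0,"dy": 0,"dz": 0.0012,"wx": 0,"wy": 0,"wz": 0,"grip": 0},{"dx": 0,"dy": 0,"dz": 0.0012,"wx": 0,"wy": 0,"wz": 0,"grip": 0},{"dx": 0,"dy": 0,"dz": 0.0012,"wx": 0,"wy": 0,"wz": 0,"grip": 0},{"dx": 0,"dy": 0,"dz": 0.0012,"wx": 0,"wy": 0,"wz": 0,"grip": 0}])

```text
clock: 17.32
tool_pos: [0.5168, 0.009, 0.1131]
tool_rot: [[-0.156, 0.988, 0.0], [0.988, 0.156, 0.0], [0.0, 0.0, -1.0]]
force: [-2.1, -0.9, 6.4]
finger_gap: 0.0187
finger_force: 60.4
```

```bash
python3 f.py
```

```text
press 9.841844355840788 [7.3323 6.3961 7.831  6.6081] [-1.3478 -0.257 ] [0.0136 0.2917 0.0408] tip [0.5168 0.0091 0.0361] 17.5167
```

Request:
move_arm(plan=[{"dx": 0,"dy": 0,"dz": 0.0004,"wx": 0,"wy": 0,"wz": 0,"grip": 0},{"dx": 0,"dy": 0,"dz": 0.0008,"wx": 0,"wy": 0,"wz": 0,"grip": 0},{"dx": 0,"dy": 0,"dz": 0.0008,"wx": 0,"wy": 0,"wz": 0,"grip": 0},{"dx": 0,"dy": 0,"dz": 0.0008,"wx": 0,"wy": 0,"wz": 0,"grip": 0},{"dx": 0,"dy": 0,"dz": 0.0008,"wx": 0,"wy": 0,"wz": 0,"grip": 0},{"dx": 0,"dy": 0,"dz": 0.0008,"wx": 0,"wy": 0,"wz": 0,"grip": 0},{"dx": 0,"dy": 0,"dz": 0.0008,"wx": 0,"wy": 0,"wz": 0,"grip": 0},{"dx": 0,"dy": 0,"dz": 0.0008,"wx": 0,"wy": 0,"wz": 0,"grip": 0}])

```text
clock: 18.18
tool_pos: [0.5168, 0.0091, 0.1128]
tool_rot: [[-0.156, 0.988, 0.0], [0.988, 0.156, 0.0], [0.0, 0.0, -1.0]]
force: [-1.1, -0.2, 8.2]
finger_gap: 0.0187
finger_force: 60.5
```

```bash
python3 f.py
```

```text
press 10.062406808778132 [6.6397 7.5083 8.2482 6.6533] [-1.0247 -0.0635] [0.0033 0.328  0.032 ] tip [0.5168 0.0091 0.0358] 18.3833
```

Request:
move_arm(plan=[{"dx": 0,"dy": 0,"dz": 0.0004,"wx": 0,"wy": 0,"wz": 0,"grip": 0},{"dx": 0,"dy": 0,"dz": 0.0008,"wx": 0,"wy": 0,"wz": 0,"grip": 0},{"dx": 0,"dy": 0,"dz": 0.0008,"wx": 0,"wy": 0,"wz": 0,"grip": 0},{"dx": 0,"dy": 0,"dz": 0.0008,"wx": 0,"wy": 0,"wz": 0,"grip": 0},{"dx": 0,"dy": 0,"dz": 0.0008,"wx": 0,"wy": 0,"wz": 0,"grip": 0},{"dx": 0,"dy": 0,"dz": 0.0008,"wx": 0,"wy": 0,"wz": 0,"grip": 0},{"dx": 0,"dy": 0,"dz": 0.0008,"wx": 0,"wy": 0,"wz": 0,"grip": 0},{"dx": 0,"dy": 0,"dz": 0.0008,"wx": 0,"wy": 0,"wz": 0,"grip": 0}])

```text
clock: 19.05
tool_pos: [0.5169, 0.0091, 0.1124]
tool_rot: [[-0.156, 0.988, 0.0], [0.988, 0.156, 0.0], [0.0, 0.0, -1.0]]
force: [-1.6, -0.7, 7.8]
finger_gap: 0.0185
finger_force: 60.6
```

```bash
python3 f.py
```

```text
press 10.513491082893403 [7.5613 7.5122 7.769  8.0114] [-1.1465 -0.3451] [-0.1105  0.4601  0.0267] tip [0.5169 0.0091 0.0354] 19.25
```

Request:
move_arm(plan=[{"dx": 0,"dy": 0,"dz": 0.0004,"wx": 0,"wy": 0,"wz": 0,"grip": 0},{"dx": 0,"dy": 0,"dz": 0.0008,"wx": 0,"wy": 0,"wz": 0,"grip": 0},{"dx": 0,"dy": 0,"dz": 0.0008,"wx": 0,"wy": 0,"wz": 0,"grip": 0},{"dx": 0,"dy": 0,"dz": 0.0008,"wx": 0,"wy": 0,"wz": 0,"grip": 0},{"dx": 0,"dy": 0,"dz": 0.0008,"wx": 0,"wy": 0,"wz": 0,"grip": 0},{"dx": 0,"dy": 0,"dz": 0.0008,"wx": 0,"wy": 0,"wz": 0,"grip": 0},{"dx": 0,"dy": 0,"dz": 0.0008,"wx": 0,"wy": 0,"wz": 0,"grip": 0},{"dx": 0,"dy": 0,"dz": 0.0008,"wx": 0,"wy": 0,"wz": 0,"grip": 0}])

```text
clock: 19.92
tool_pos: [0.5168, 0.009, 0.1121]
tool_rot: [[-0.156, 0.988, 0.0], [0.988, 0.156, 0.0], [0.0, 0.0, -1.0]]
force: [-2.0, 0.1, 8.5]
finger_gap: 0.0187
finger_force: 60.7
```

```bash
python3 f.py
```

```text
press 11.046107643067096 [8.5881 8.5904 7.5852 8.2208] [-1.5097  0.1203] [-0.1112  0.5005  0.0554] tip [0.5169 0.0091 0.0351] 20.1167
```

Request:
move_arm(plan=[{"dx": 0,"dy": 0,"dz": 0.0004,"wx": 0,"wy": 0,"wz": 0,"grip": 0},{"dx": 0,"dy": 0,"dz": 0.0008,"wx": 0,"wy": 0,"wz": 0,"grip": 0},{"dx": 0,"dy": 0,"dz": 0.0008,"wx": 0,"wy": 0,"wz": 0,"grip": 0},{"dx": 0,"dy": 0,"dz": 0.0008,"wx": 0,"wy": 0,"wz": 0,"grip": 0},{"dx": 0,"dy": 0,"dz": 0.0008,"wx": 0,"wy": 0,"wz": 0,"grip": 0},{"dx": 0,"dy": 0,"dz": 0.0008,"wx": 0,"wy": 0,"wz": 0,"grip": 0},{"dx": 0,"dy": 0,"dz": 0.0008,"wx": 0,"wy": 0,"wz": 0,"grip": 0},{"dx": 0,"dy": 0,"dz": 0.0008,"wx": 0,"wy": 0,"wz": 0,"grip": 0}])

```text
clock: 20.78
tool_pos: [0.5169, 0.009, 0.1117]
tool_rot: [[-0.156, 0.988, 0.0], [0.988, 0.156, 0.0], [0.0, 0.0, -1.0]]
force: [-1.8, -0.5, 8.0]
finger_gap: 0.0189
finger_force: 60.7
```

```bash
python3 f.py
```

```text
press 11.161129491220574 [8.8722 7.9339 8.7753 7.8632] [-1.5394 -0.0353] [-0.0399  0.5191 -0.0032] tip [0.5169 0.009  0.0347] 20.9833
```

Request:
move_arm(plan=[{"dx": 0,"dy": 0,"dz": 0.0004,"wx": 0,"wy": 0,"wz": 0,"grip": 0},{"dx": 0,"dy": 0,"dz": 0.0008,"wx": 0,"wy": 0,"wz": 0,"grip": 0},{"dx": 0,"dy": 0,"dz": 0.0008,"wx": 0,"wy": 0,"wz": 0,"grip": 0},{"dx": 0,"dy": 0,"dz": 0.0008,"wx": 0,"wy": 0,"wz": 0,"grip": 0},{"dx": 0,"dy": 0,"dz": 0.0008,"wx": 0,"wy": 0,"wz": 0,"grip": 0},{"dx": 0,"dy": 0,"dz": 0.0008,"wx": 0,"wy": 0,"wz": 0,"grip": 0},{"dx": 0,"dy": 0,"dz": 0.0008,"wx": 0,"wy": 0,"wz": 0,"grip": 0},{"dx": 0,"dy": 0,"dz": 0.0008,"wx": 0,"wy": 0,"wz": 0,"grip": 0}])

```text
clock: 21.65
tool_pos: [0.5169, 0.009, 0.1113]
tool_rot: [[-0.156, 0.988, 0.0], [0.988, 0.156, 0.0], [0.0, 0.0, -1.0]]
force: [-2.3, -0.9, 9.2]
finger_gap: 0.0187
finger_force: 60.8
```

```bash
python3 f.py
```

```text
press 11.747916381330214 [9.326  8.2561 9.1344 9.0752] [-1.4379 -0.2075] [-0.0897  0.5834  0.0234] tip [0.5169 0.0091 0.0343] 21.85
```

Request:
move_arm(plan=[{"dx": 0,"dy": 0,"dz": 0.0004,"wx": 0,"wy": 0,"wz": 0,"grip": 0},{"dx": 0,"dy": 0,"dz": 0.0008,"wx": 0,"wy": 0,"wz": 0,"grip": 0},{"dx": 0,"dy": 0,"dz": 0.0008,"wx": 0,"wy": 0,"wz": 0,"grip": 0},{"dx": 0,"dy": 0,"dz": 0.0008,"wx": 0,"wy": 0,"wz": 0,"grip": 0},{"dx": 0,"dy": 0,"dz": 0.0008,"wx": 0,"wy": 0,"wz": 0,"grip": 0},{"dx": 0,"dy": 0,"dz": 0.0008,"wx": 0,"wy": 0,"wz": 0,"grip": 0},{"dx": 0,"dy": 0,"dz": 0.0008,"wx": 0,"wy": 0,"wz": 0,"grip": 0},{"dx": 0,"dy": 0,"dz": 0.0008,"wx": 0,"wy": 0,"wz": 0,"grip": 0}])

```text
clock: 22.52
tool_pos: [0.5169, 0.009, 0.111]
tool_rot: [[-0.156, 0.988, 0.0], [0.988, 0.156, 0.0], [0.0, 0.0, -1.0]]
force: [-1.9, 0.7, 9.1]
finger_gap: 0.0185
finger_force: 60.9
```

```bash
python3 f.py
```

```text
press 12.397853822621979 [8.9309 9.7119 9.9498 9.7987] [-2.2337 -0.3818] [-0.0696  0.5843  0.0073] tip [0.5169 0.009  0.034 ] 22.7167
```

Request:
move_arm(plan=[{"dx": 0,"dy": -0.0004,"dz": 0.0004,"wx": 0,"wy": 0,"wz": 0,"grip": 0},{"dx": 0,"dy": -0.0004,"dz": 0.0008,"wx": 0,"wy": 0,"wz": 0,"grip": 0},{"dx": 0,"dy": -0.0004,"dz": 0.0008,"wx": 0,"wy": 0,"wz": 0,"grip": 0},{"dx": 0,"dy": -0.0004,"dz": 0.0008,"wx": 0,"wy": 0,"wz": 0,"grip": 0},{"dx": 0,"dy": -0.0004,"dz": 0.0008,"wx": 0,"wy": 0,"wz": 0,"grip": 0},{"dx": 0,"dy": -0.0004,"dz": 0.0008,"wx": 0,"wy": 0,"wz": 0,"grip": 0},{"dx": 0,"dy": -0.0004,"dz": 0.0008,"wx": 0,"wy": 0,"wz": 0,"grip": 0},{"dx": 0,"dy": -0.0004,"dz": 0.0008,"wx": 0,"wy": 0,"wz": 0,"grip": 0}])

```text
clock: 23.38
tool_pos: [0.5166, 0.0091, 0.1101]
tool_rot: [[-0.156, 0.988, 0.0], [0.988, 0.156, -0.0], [-0.0, 0.0, -1.0]]
force: [1.3, -0.2, 3.1]
finger_gap: 0.0186
finger_force: 60.1
```

```bash
python3 f.py
```

```text
press 6.885567223746986 [3.7513 3.8919 4.3506 4.3484] [ 0.567  -0.0868] [-0.0065 -0.2547  0.0359] tip [0.5165 0.0091 0.0331] 23.5833
```

The spring has snapped: the force fell from 12.4 to 6.9 N and held there. Now straight up.

Request:
move_arm(plan=[{"dx": 0,"dy": 0,"dz": -0.006,"wx": 0,"wy": 0,"wz": 0,"grip": 0},{"dx": 0,"dy": 0,"dz": -0.015,"wx": 0,"wy": 0,"wz": 0,"grip": 0},{"dx": 0,"dy": 0,"dz": -0.03,"wx": 0,"wy": 0,"wz": 0,"grip": 0},{"dx": 0,"dy": 0,"dz": -0.06,"wx": 0,"wy": 0,"wz": 0,"grip": 0},{"dx": 0,"dy": 0,"dz": -0.1,"wx": 0,"wy": 0,"wz": 0,"grip": 0},{"dx": 0,"dy": 0,"dz": -0.14,"wx": 0,"wy": 0,"wz": 0,"grip": 0},{"dx": 0,"dy": 0,"dz": -0.18,"wx": 0,"wy": 0,"wz": 0,"grip": 0},{"dx": 0,"dy": 0,"dz": -0.2,"wx": 0,"wy": 0,"wz": 0,"grip": 0}])

```text
clock: 24.25
tool_pos: [0.5167, 0.0088, 0.2124]
tool_rot: [[-0.156, 0.988, 0.001], [0.988, 0.156, 0.0], [0.0, 0.001, -1.0]]
force: [0.9, 0.7, -3.0]
finger_gap: 0.0186
finger_force: 59.4
```

```bash
python3 - <<'E'
from h import *
for i in range(5): snapshot('wrist')
print(state()['force'],state()['finger_gap']);goto([.487,-.316,.21],8.95)
E
```

```text
[-0.3469  0.1896 -3.3544] 0.01860068743172312
t 24.5 pos [0.5156 0.0091 0.2088] yang 8.99 z [-0.0023 -0.0003 -1.    ] d/0.5 [-0.6333 -0.1581 -0.0022] wz 0.0
```

Request:
move_arm(plan=[{"dx": -0.04,"dy": -0.01,"dz": 0,"wx": 0,"wy": 0,"wz": 0,"grip": 0},{"dx": -0.12,"dy": -0.03,"dz": 0,"wx": 0,"wy": 0,"wz": 0,"grip": 0},{"dx": -0.2,"dy": -0.05,"dz": 0,"wx": 0,"wy": 0,"wz": 0,"grip": 0},{"dx": -0.28,"dy": -0.07,"dz": 0,"wx": 0,"wy": 0,"wz": 0,"grip": 0},{"dx": -0.36,"dy": -0.09,"dz": 0,"wx": 0,"wy": 0,"wz": 0,"grip": 0},{"dx": -0.44,"dy": -0.11,"dz": 0,"wx": 0,"wy": 0,"wz": 0,"grip": 0},{"dx": -0.52,"dy": -0.13,"dz": 0,"wx": 0,"wy": 0,"wz": 0,"grip": 0},{"dx": -0.58,"dy": -0.145,"dz": 0,"wx": 0,"wy": 0,"wz": 0,"grip": 0}])

```text
clock: 25.17
tool_pos: [0.4881, -0.2921, 0.2087]
tool_rot: [[-0.154, 0.988, -0.002], [0.988, 0.154, -0.0], [-0.0, -0.003, -1.0]]
force: [0.4, -0.3, -2.1]
finger_gap: 0.0184
finger_force: 59.4
```

```bash
python3 - <<'E'
from h import *
for i in range(6): snapshot('wrist')
goto([.4848,-.3165,.164],8.95)
E
```

```text
t 25.4667 pos [ 0.4902 -0.2873  0.2089] yang 9.06 z [-0.0019  0.0013 -1.    ] d/0.5 [-0.0562 -0.0197  0.0897] wz 0.001
```

Request:
move_arm(plan=[{"dx": -0.03,"dy": -0.01,"dz": 0,"wx": 0,"wy": 0,"wz": 0,"grip": 0},{"dx": -0.056,"dy": -0.02,"dz": 0,"wx": 0,"wy": 0,"wz": 0,"grip": 0},{"dx": -0.056,"dy": -0.02,"dz": 0.03,"wx": 0,"wy": 0,"wz": 0,"grip": 0},{"dx": -0.056,"dy": -0.02,"dz": 0.06,"wx": 0,"wy": 0,"wz": 0,"grip": 0},{"dx": -0.056,"dy": -0.02,"dz": 0.08,"wx": 0,"wy": 0,"wz": 0,"grip": 0},{"dx": -0.056,"dy": -0.02,"dz": 0.09,"wx": 0,"wy": 0,"wz": 0,"grip": 0},{"dx": -0.056,"dy": -0.02,"dz": 0.09,"wx": 0,"wy": 0,"wz": 0,"grip": 0},{"dx": -0.056,"dy": -0.02,"dz": 0.09,"wx": 0,"wy": 0,"wz": 0,"grip": 0}])

```text
clock: 26.13
tool_pos: [0.485, -0.3172, 0.1652]
tool_rot: [[-0.157, 0.988, -0.0], [0.988, 0.157, 0.0], [0.0, -0.0, -1.0]]
force: [0.3, 0.6, -2.2]
finger_gap: 0.0185
finger_force: 59.4
```

```bash
python3 - <<'E'
from h import *
for i in range(6): s=snapshot('wrist')
goto([.4848,-.3165,.15],8.95);st=state()
p=pinpoint('wrist','block_hole');print(p[:1],p and atz(s,p[0]['point'],.066),proj(s,tip(st,.079)),proj(s,[st['tool_pos'][0],st['tool_pos'][1],.066]))
cv2.imwrite('pics/w8.png',cv2.resize(s['img'][130:290,240:400,::-1],None,fx=3.5,fy=3.5,interpolation=cv2.INTER_CUBIC))
E
```

```text
t 26.4333 pos [ 0.4849 -0.3181  0.1656] yang 8.98 z [ 0.0008 -0.0004 -1.    ] d/0.5 [0.0032 0.0003 0.0313] wz 0.0
[{'point': [317.5, 201.3], 'confidence': 0.84}] [ 0.487  -0.3173  0.066 ] [314.2809 211.6525] [314.4088 201.9578]
```

View pics/w8.png

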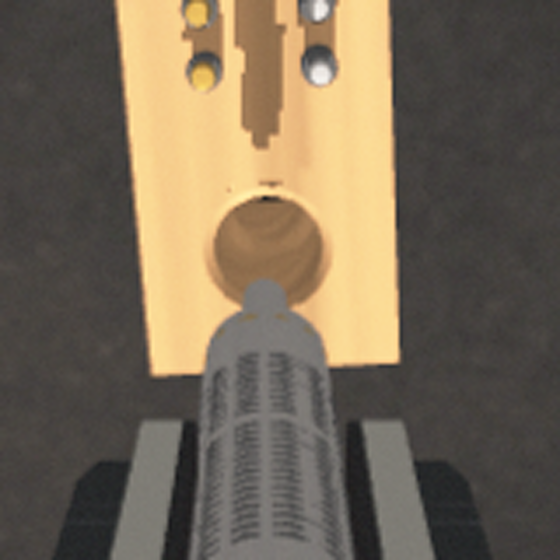

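The hole is at (316.7,201.5) and the nose axis at column 315.7. I'll shift about 0.7 mm along tool y and 1.4 mm along tool x, then lower the nose in.

Request:
move_arm(plan=[{"dx": 0.003,"dy": 0.0012,"dz": 0,"wx": 0,"wy": 0,"wz": 0,"grip": 0},{"dx": 0.003,"dy": 0.0012,"dz": 0.01,"wx": 0,"wy": 0,"wz": 0,"grip": 0},{"dx": 0.003,"dy": 0.0012,"dz": 0.025,"wx": 0,"wy": 0,"wz": 0,"grip": 0},{"dx": 0.003,"dy": 0.0012,"dz": 0.04,"wx": 0,"wy": 0,"wz": 0,"grip": 0},{"dx": 0.003,"dy": 0.0012,"dz": 0.055,"wx": 0,"wy": 0,"wz": 0,"grip": 0},{"dx": 0.003,"dy": 0.0012,"dz": 0.07,"wx": 0,"wy": 0,"wz": 0,"grip": 0},{"dx": 0.003,"dy": 0.0012,"dz": 0.08,"wx": 0,"wy": 0,"wz": 0,"grip": 0},{"dx": 0.003,"dy": 0.0012,"dz": 0.08,"wx": 0,"wy": 0,"wz": 0,"grip": 0}])

```text
clock: 27.15
tool_pos: [0.4843, -0.3158, 0.1234]
tool_rot: [[-0.156, 0.988, -0.002], [0.988, 0.156, 0.001], [0.001, -0.002, -1.0]]
force: [-0.3, -0.2, -2.9]
finger_gap: 0.0182
finger_force: 59.4
```

```bash
cat > v.py <<'E'
from h import *
for i in range(5): s=snapshot('wrist')
goto([.4855,-.3166,.0840],8.95);st=state();print('F',st['force'],st['ft_torque'])
g=cv2.cvtColor(s['img'],cv2.COLOR_RGB2GRAY)
p=pinpoint('wrist','block_hole');print(p[:1],proj(s,[st['tool_pos'][0],st['tool_pos'][1],.066]))
cv2.imwrite('pics/w9.png',cv2.resize(s['img'][130:290,240:400,::-1],None,fx=3.5,fy=3.5,interpolation=cv2.INTER_CUBIC))
E
python3 v.py
```

```text
t 27.4 pos [ 0.4852 -0.3166  0.1256] yang 8.98 z [ 0.0007 -0.0004 -1.    ] d/0.5 [-0.      0.0005  0.0831] wz 0.0
F [ 0.498  -0.6412 -3.0077] [ 0.0011 -0.005  -0.0009]
[] [314.2481 222.4727]
```

View pics/w9.png

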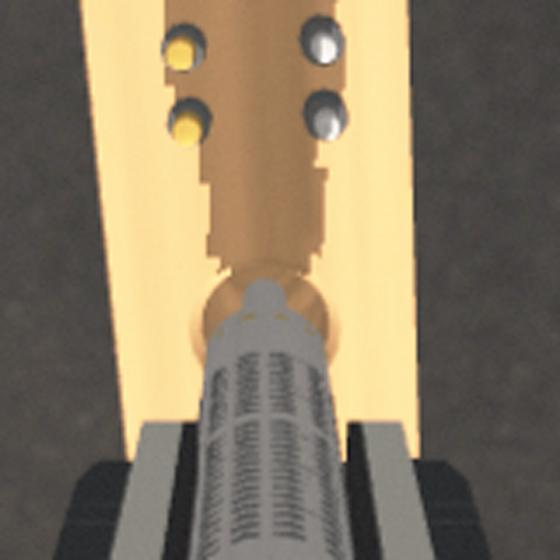

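The hole is centred at about column 316 and the punch at about 316, so they line up. I'm starting the barrel into the mouth.

Request:
move_arm(plan=[{"dx": 0,"dy": 0,"dz": 0.006,"wx": 0,"wy": 0,"wz": 0,"grip": 0},{"dx": 0,"dy": 0,"dz": 0.012,"wx": 0,"wy": 0,"wz": 0,"grip": 0},{"dx": 0,"dy": 0,"dz": 0.018,"wx": 0,"wy": 0,"wz": 0,"grip": 0},{"dx": 0,"dy": 0,"dz": 0.022,"wx": 0,"wy": 0,"wz": 0,"grip": 0},{"dx": 0,"dy": 0,"dz": 0.026,"wx": 0,"wy": 0,"wz": 0,"grip": 0},{"dx": 0,"dy": 0,"dz": 0.03,"wx": 0,"wy": 0,"wz": 0,"grip": 0},{"dx": 0,"dy": 0,"dz": 0.03,"wx": 0,"wy": 0,"wz": 0,"grip": 0},{"dx": 0,"dy": 0,"dz": 0.03,"wx": 0,"wy": 0,"wz": 0,"grip": 0}])

```text
clock: 28.12
tool_pos: [0.4849, -0.3163, 0.11]
tool_rot: [[-0.156, 0.988, -0.0], [0.988, 0.156, 0.0], [0.0, -0.0, -1.0]]
force: [-0.4, -0.2, -2.9]
finger_gap: 0.0186
finger_force: 59.4
```

```bash
python3 v.py
```

```text
t 28.3667 pos [ 0.4851 -0.3164  0.1102] yang 8.98 z [ 0.0002 -0.0002 -1.    ] d/0.5 [-0.0005  0.0008  0.0525] wz 0.0
F [-0.2451 -0.7796 -2.5179] [ 0.0173 -0.0047  0.0164]
[] [313.9344 232.2916]
```

Request:
move_arm(plan=[{"dx": 0,"dy": 0,"dz": 0.006,"wx": 0,"wy": 0,"wz": 0,"grip": 0},{"dx": 0,"dy": 0,"dz": 0.014,"wx": 0,"wy": 0,"wz": 0,"grip": 0},{"dx": 0,"dy": 0,"dz": 0.022,"wx": 0,"wy": 0,"wz": 0,"grip": 0},{"dx": 0,"dy": 0,"dz": 0.03,"wx": 0,"wy": 0,"wz": 0,"grip": 0},{"dx": 0,"dy": 0,"dz": 0.037,"wx": 0,"wy": 0,"wz": 0,"grip": 0},{"dx": 0,"dy": 0,"dz": 0.042,"wx": 0,"wy": 0,"wz": 0,"grip": 0},{"dx": 0,"dy": 0,"dz": 0.045,"wx": 0,"wy": 0,"wz": 0,"grip": 0},{"dx": 0,"dy": 0,"dz": 0.045,"wx": 0,"wy": 0,"wz": 0,"grip": 0}])

```text
clock: 29.08
tool_pos: [0.4848, -0.3162, 0.0871]
tool_rot: [[-0.156, 0.988, -0.001], [0.988, 0.156, 0.0], [0.0, -0.001, -1.0]]
force: [0.1, -0.0, -2.1]
finger_gap: 0.0189
finger_force: 59.4
```

```bash
python3 v.py
```

```text
t 29.3333 pos [ 0.4851 -0.3165  0.0878] yang 8.98 z [ 0.0003 -0.0002 -1.    ] d/0.5 [-0.0004  0.0007  0.0077] wz 0.0
F [ 0.3012 -0.9713 -2.3263] [ 0.0161 -0.0257  0.0097]
[] [313.5772 249.5628]
```

Free so far. The last few millimetres go slowly.

Request:
move_arm(plan=[{"dx": 0,"dy": 0,"dz": 0.002,"wx": 0,"wy": 0,"wz": 0,"grip": 0},{"dx": 0,"dy": 0,"dz": 0.004,"wx": 0,"wy": 0,"wz": 0,"grip": 0},{"dx": 0,"dy": 0,"dz": 0.006,"wx": 0,"wy": 0,"wz": 0,"grip": 0},{"dx": 0,"dy": 0,"dz": 0.007,"wx": 0,"wy": 0,"wz": 0,"grip": 0},{"dx": 0,"dy": 0,"dz": 0.007,"wx": 0,"wy": 0,"wz": 0,"grip": 0},{"dx": 0,"dy": 0,"dz": 0.007,"wx": 0,"wy": 0,"wz": 0,"grip": 0},{"dx": 0,"dy": 0,"dz": 0.007,"wx": 0,"wy": 0,"wz": 0,"grip": 0},{"dx": 0,"dy": 0,"dz": 0.007,"wx": 0,"wy": 0,"wz": 0,"grip": 0}])

```text
clock: 30.05
tool_pos: [0.485, -0.3163, 0.0841]
tool_rot: [[-0.156, 0.988, -0.0], [0.988, 0.156, -0.0], [0.0, -0.0, -1.0]]
force: [-0.6, -0.2, -2.9]
finger_gap: 0.0186
finger_force: 59.4
```

```bash
python3 v.py
```

```text
t 30.3 pos [ 0.485  -0.3164  0.0841] yang 8.98 z [-0. -0. -1.] d/0.5 [-0.0007  0.0009  0.0002] wz 0.0
F [-0.1878 -0.4129 -2.3038] [ 0.0332  0.065  -0.009 ]
[] [313.5226 252.799 ]
```

Request:
move_arm(plan=[{"dx": 0,"dy": 0,"dz": 0.001,"wx": 0,"wy": 0,"wz": 0,"grip": 0},{"dx": 0,"dy": 0,"dz": 0.002,"wx": 0,"wy": 0,"wz": 0,"grip": 0},{"dx": 0,"dy": 0,"dz": 0.003,"wx": 0,"wy": 0,"wz": 0,"grip": 0},{"dx": 0,"dy": 0,"dz": 0.003,"wx": 0,"wy": 0,"wz": 0,"grip": 0},{"dx": 0,"dy": 0,"dz": 0.003,"wx": 0,"wy": 0,"wz": 0,"grip": 0},{"dx": 0,"dy": 0,"dz": 0.003,"wx": 0,"wy": 0,"wz": 0,"grip": 0},{"dx": 0,"dy": 0,"dz": 0.003,"wx": 0,"wy": 0,"wz": 0,"grip": 0},{"dx": 0,"dy": 0,"dz": 0.003,"wx": 0,"wy": 0,"wz": 0,"grip": 0}])

```text
clock: 31.02
tool_pos: [0.485, -0.3164, 0.0827]
tool_rot: [[-0.156, 0.988, 0.0], [0.988, 0.156, -0.0], [-0.0, 0.0, -1.0]]
force: [-1.1, 0.2, -1.0]
finger_gap: 0.0188
finger_force: 59.7
```

```bash
python3 v.py
```

```text
t 31.2667 pos [ 0.485  -0.3164  0.0826] yang 8.98 z [ 0.     -0.0001 -1.    ] d/0.5 [-0.0006  0.0008 -0.0027] wz 0.0
F [ 0.3576  0.2225 -0.3227] [ 0.0985  0.029  -0.0734]
[] [313.4562 254.1355]
```

The ledge takes the weight (+2 N) at the height where the punch was gripped, so I'm releasing it.

Request:
move_arm(plan=[{"dx": 0,"dy": 0,"dz": 0,"wx": 0,"wy": 0,"wz": 0,"grip": 0.4},{"dx": 0,"dy": 0,"dz": 0,"wx": 0,"wy": 0,"wz": 0,"grip": 1},{"dx": 0,"dy": 0,"dz": 0,"wx": 0,"wy": 0,"wz": 0,"grip": 1},{"dx": 0,"dy": 0,"dz": 0,"wx": 0,"wy": 0,"wz": 0,"grip": 1},{"dx": 0,"dy": 0,"dz": 0,"wx": 0,"wy": 0,"wz": 0,"grip": 1},{"dx": 0,"dy": 0,"dz": 0,"wx": 0,"wy": 0,"wz": 0,"grip": 1},{"dx": 0,"dy": 0,"dz": 0,"wx": 0,"wy": 0,"wz": 0,"grip": 1},{"dx": 0,"dy": 0,"dz": 0,"wx": 0,"wy": 0,"wz": 0,"grip": 1}])

```text
clock: 31.98
tool_pos: [0.485, -0.3164, 0.0826]
tool_rot: [[-0.156, 0.988, -0.0], [0.988, 0.156, -0.0], [-0.0, -0.0, -1.0]]
force: [-0.5, -0.0, 0.5]
finger_gap: 0.0857
finger_force: 0.0
```

Request:
move_arm(plan=[{"dx": 0,"dy": 0,"dz": 0,"wx": 0,"wy": 0,"wz": 0,"grip": 1},{"dx": 0,"dy": 0,"dz": -0.03,"wx": 0,"wy": 0,"wz": 0,"grip": 1},{"dx": 0,"dy": 0,"dz": -0.08,"wx": 0,"wy": 0,"wz": 0,"grip": 1},{"dx": 0,"dy": 0,"dz": -0.13,"wx": 0,"wy": 0,"wz": 0,"grip": 1},{"dx": 0,"dy": 0,"dz": -0.18,"wx": 0,"wy": 0,"wz": 0,"grip": 1},{"dx": 0,"dy": 0,"dz": -0.24,"wx": 0,"wy": 0,"wz": 0,"grip": 1},{"dx": 0,"dy": 0,"dz": -0.3,"wx": 0,"wy": 0,"wz": 0,"grip": 1},{"dx": 0.05,"dy": 0,"dz": -0.34,"wx": 0,"wy": 0,"wz": 0,"grip": 1}])

```text
clock: 32.65
tool_pos: [0.4803, -0.296, 0.2557]
tool_rot: [[-0.15, 0.989, 0.002], [0.989, 0.15, -0.004], [-0.004, 0.001, -1.0]]
force: [-0.7, 0.7, 1.1]
finger_gap: 0.0858
finger_force: 0.0
```

```bash
python3 - <<'E'
from h import *
for i in range(5): s=snapshot('wrist')
goto([.4855,-.3166,.25]);print(state()['finger_gap'])
d=snapshot('side')
for c in('wrist','side'): print([r['extent'] for r in outline_of(c,'punch')[:1]])
a=s['img'][100:300,200:400,::-1];b=d['img'][200:300,280:380,::-1]
cv2.imwrite('pics/w10.png',np.hstack([cv2.resize(a,(400,400)),cv2.resize(b,(400,400))]))
E
```

```text
t 32.9 pos [ 0.481  -0.2915  0.2521] yang 9.01 z [-0.0003  0.0004 -1.    ] d/0.5 [-0.0511  0.0011  0.0042] wz None
0.08533624590432438
[[317.4, 211.9, 22.4, 50.1]]
[[336.4, 267.9, 10.8, 33.5]]
```

View pics/w10.png

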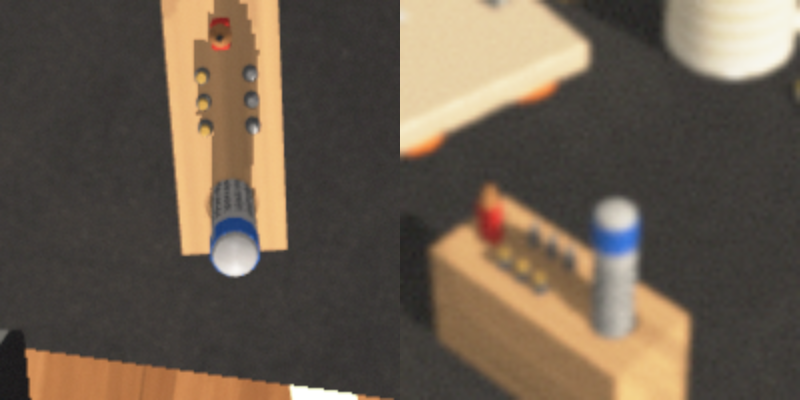

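The punch stands upright in its hole, at the same height in the side view as at the start (row 268), and the gripper is clear. I'm handing the job in.

```bash
python3 -c "
from plant import *
print(close_job())"
```

```text
the job is handed in; nothing more can be done
None
```

The punch snapped in the bush (force fell from about 12.4 N to 6.9 N), stands home in its hole with the gripper clear, and the job was handed in at about 33 s; no verdict was shown.

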